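Book in and pack a donated set of glass baubles

TASK

Book in this donated set of glass baubles and pack it for the shop: stand the steel tin upright in the middle of the scanner's pad with its paper label squarely facing the scanner's window, and with the tin standing so press the scanner's key fully down and let it go; after that, stand the tin upright in the middle of the round cork mat. Move every bauble from the cardboard carton into the dimpled tray, one to a dimple; they are thin glass, so lower each one gently until it sits in its dimple, never dropping or pressing it onto the tray. Leave the other things on the table where they are.

Things in the scene. Friction and masses are not known exactly. Their poses are not given: they have to be found in the camera images.
- tray: fixed grey dimpled tray, 240 x 165 x 22 mm; origin at the centre of its underside (on the table), x along its length, y across, z up. Six round dimples 39 mm wide and 16 mm deep, with centres at x = -75, 0 and 75 mm, y = -37.5 and 37.5 mm in the tray's frame. A bauble that sits in a dimple has its centre 34 mm above the table (12 mm above the tray's top); one lying on the flat top has it 45 mm above the table
- bauble1_center (a point): centre of a silvered glass bauble, a ball 46 mm across with a tiny brass cap, 20 to 45 g; it rolls easily. It lies in the carton at first; absent in some starts. Every bauble present counts
- bauble2_center (a point): centre of a silvered glass bauble, a ball 46 mm across with a tiny brass cap, 20 to 45 g; it rolls easily. It lies in the carton at first; absent in some starts. Every bauble present counts
- bauble3_center (a point): centre of a silvered glass bauble, a ball 46 mm across with a tiny brass cap, 20 to 45 g; it rolls easily. It lies in the carton at first; absent in some starts. Every bauble present counts
- bauble4_center (a point): centre of a silvered glass bauble, a ball 46 mm across with a tiny brass cap, 20 to 45 g; it rolls easily. It lies in the carton at first; absent in some starts. Every bauble present counts
- bauble5_center (a point): centre of a silvered glass bauble, a ball 46 mm across with a tiny brass cap, 20 to 45 g; it rolls easily. It lies in the carton at first; absent in some starts. Every bauble present counts
- bauble6_center (a point): centre of a silvered glass bauble, a ball 46 mm across with a tiny brass cap, 20 to 45 g; it rolls easily. It lies in the carton at first; absent in some starts. Every bauble present counts
- carton: fixed shallow cardboard carton in which the baubles lie, 246 x 171 mm, walls 4 mm thick and 15 mm high; origin at the centre of its underside, x along its length, y across; a bauble on its floor has its centre about 27 mm above the table
- tin_center (a point): centre (half-way up) of the round steel tin, 60 mm across, 60 mm high, about 0.2 kg, standing loose and upright on the table at first. Its own z points up, its own x points to the middle of its paper label; the label is on one side only and a white strip of it runs up over the lid on that side
- tin_label (a point): middle of the paper label on the tin's side, 30 mm from the tin's axis, half-way up
- scanner: fixed scanner: a thin black square pad 100 x 100 mm, flush with the table, with a grey block (92 mm deep, 90 wide, 75 high) behind it. Origin at the table under the pad's centre; its x points from the pad to the block, z up; the block's face with the glass window is 70 mm from the pad's centre
- scanner_pad (a point): centre of the pad, at the table's height, inside a white ring 68 mm across
- scanner_window (a point): middle of the scanner's window, 40 mm above the table, facing the pad
- mat: thin round cork mat 110 mm across, flush with the table; origin at its centre
- key_top (a point): centre of the top of the scanner's white round push key, 28 mm across, on top of the grey block, about 97 mm above the table; it is pressed straight down
- key (a joint): travel of the scanner's key: 0 m at rest, 0.006 m fully down (5 N on top of its centre); it springs back
- mug: bystander, to be left alone: white handled mug, 76 mm wide, 85 high; origin at its underside
- candlestick: bystander, to be left alone: brass candlestick, 72 mm foot, 100 high; origin at its underside
- jar: bystander, to be left alone: green glass jar with a brass cap and no label, 60 mm wide, 85 high; origin at its underside
- bowl: bystander, to be left alone: small blue bowl, 100 mm wide, 40 high; origin at its underside
- tape: bystander, to be left alone: ring of brown tape lying flat, 90 mm wide, 25 high; origin at its underside
- brush: bystander, to be left alone: flat brush lying on the table, about 200 mm long, 20 high; origin at its underside
- book: bystander, to be left alone: red book lying flat, 100 x 140 x 30 mm; origin at its underside
Mind the look-alikes: they are no part of the job. Leave any green look-alike of the part that bears bauble3_center alone.

How it is judged:
On the way, in this order (a step that is already met when the one before it is completed fails the run):
1. the tin stands on the scanner's pad with its label facing the window (horizontal distance between tin_center and scanner_pad below 0.02 m and angle between tin_center's own z axis and vertical below 0.15 rad and angle between the x axis of tin_center and the x axis of scanner, either way round below 0.3 rad and distance between tin_label and scanner_window below 0.07 m and height (world z) of tin_center below 0.036 m and linear speed of tin below 0.05 m/s), for 0.2 s.
2. the scanner's key is pressed down while the tin stands so (horizontal distance between tin_center and scanner_pad below 0.02 m and angle between tin_center's own z axis and vertical below 0.15 rad and angle between the x axis of tin_center and the x axis of scanner, either way round below 0.3 rad and distance between tin_label and scanner_window below 0.07 m and height (world z) of tin_center below 0.036 m and value of joint key above 0.0045 m), for 0.05 s.
At the end, for the whole second after the job is handed in: every bauble present sits at rest in a dimple of the tray (centre within 4 mm of the seated height); the tin stands upright on the cork mat within 25 mm of its centre; the key is released (horizontal distance between tin_center and mat below 0.025 m and angle between tin_center's own z axis and vertical below 0.15 rad and height (world z) of tin_center below 0.036 m and value of joint key below 0.002 m and linear speed of each of tin, bauble1, bauble2, bauble3, bauble4, bauble5, bauble6 below 0.03 m/s and z of bauble1_center in the frame of tray between 0.028 and 0.038 m and x of bauble1_center in the frame of tray between -0.1 and 0.1 m and y of bauble1_center in the frame of tray between -0.06 and 0.06 m and z of bauble2_center in the frame of tray between 0.028 and 0.038 m and x of bauble2_center in the frame of tray between -0.1 and 0.1 m and y of bauble2_center in the frame of tray between -0.06 and 0.06 m and z of bauble3_center in the frame of tray between 0.028 and 0.038 m and x of bauble3_center in the frame of tray between -0.1 and 0.1 m and y of bauble3_center in the frame of tray between -0.06 and 0.06 m and z of bauble4_center in the frame of tray between 0.028 and 0.038 m and x of bauble4_center in the frame of tray between -0.1 and 0.1 m and y of bauble4_center in the frame of tray between -0.06 and 0.06 m and z of bauble5_center in the frame of tray between 0.028 and 0.038 m and x of bauble5_center in the frame of tray between -0.1 and 0.1 m and y of bauble5_center in the frame of tray between -0.06 and 0.06 m and z of bauble6_center in the frame of tray between 0.028 and 0.038 m and x of bauble6_center in the frame of tray between -0.1 and 0.1 m and y of bauble6_center in the frame of tray between -0.06 and 0.06 m); the robot touches nothing.
It fails at once if a bauble is pressed onto the tray (the contact forces add up to more than 15 N, about 6 N of push) (contact force between any of bauble1, bauble2, bauble3, bauble4, bauble5, bauble6 and tray above 15 N).
It fails at once if a bauble is dropped onto the tray (it falls freely more than about 12 mm there) ((linear speed of bauble1 above 0.5 m/s and contact force between bauble1 and the fingers below 0.5 N and horizontal distance between bauble1_center and tray below 0.14 m) or (linear speed of bauble2 above 0.5 m/s and contact force between bauble2 and the fingers below 0.5 N and horizontal distance between bauble2_center and tray below 0.14 m) or (linear speed of bauble3 above 0.5 m/s and contact force between bauble3 and the fingers below 0.5 N and horizontal distance between bauble3_center and tray below 0.14 m) or (linear speed of bauble4 above 0.5 m/s and contact force between bauble4 and the fingers below 0.5 N and horizontal distance between bauble4_center and tray below 0.14 m) or (linear speed of bauble5 above 0.5 m/s and contact force between bauble5 and the fingers below 0.5 N and horizontal distance between bauble5_center and tray below 0.14 m) or (linear speed of bauble6 above 0.5 m/s and contact force between bauble6 and the fingers below 0.5 N and horizontal distance between bauble6_center and tray below 0.14 m)).
It fails at once if a bystander is moved more than 40 mm (distance of any of mug, candlestick, jar, bowl, tape, brush, book from where it was at the start of the episode above 0.04 m).
Of bauble1, bauble2, bauble3, bauble4, bauble5, bauble6 only 4 to 6 are there at a start; the rules pass over those that are not, and their reading is None.
At some moment in a run one of tin may be knocked a few centimetres aside while the robot is not near it.
It also fails if it takes over 210 s, if anything falls off the work surface, if the arm or the gripper's body presses on something with over 40 N, if the wrist force passes 120 N, or if a joint passes its speed limit or range.

ROBOT

A 6-joint arm with a two-finger parallel gripper is mounted at the origin on the work surface. World frame = base frame: x ahead of the robot, y to its left, z up, the work surface at z = 0. Lengths are in m, angles in rad, forces in N, time in s.
With the tool pointing down it reaches from about 0.25 to 0.775 m from the base axis. Payload 4 kg.
Tool frame: the origin (TCP) lies at the very end of the fingers, on their centre line; the grasp point (between the pads) lies 19 mm behind it; z points along the fingers, y is the line along which they close (so a half turn about z gives the same grasp; the last joint's range is limited). The gripper opens to 94 mm and grips with 3 to 60 N. Pads are 16 mm wide; open, the fingers measure 119 mm over their backs; the gripper's body (75 mm by 177 mm) begins 78 mm behind the grasp point.
Start: joints at [-0.103, 0.087, 1.371, -0, 1.684, -0.103], TCP at [0.55, -0, 0.206] pointing down, gripper open.
Joint ranges: [-3.1, 3.1], [-0.76, 2.03], [0.27, 2.55], [-1.08, 4.22], [0.17, 2.65], [-2.57, 2.57]. Speed limits (rad/s): [2.79, 2.79, 3.14, 3.14, 3.14, 3.14].

INTERFACE

Orientations are given as [roll, pitch, yaw] about the fixed x, y, z axes, in that order (R = Rz(yaw) Ry(pitch) Rx(roll)).
In Python, from bench import robot gives the robot as it stands. The module is installed in compiled form; this text tells all that it offers.
- The arm moves only by the tool move_arm, never from a script. Its argument "deltas" is one flat list of numbers, 7 for each row, row after row: the turn, a rotation vector about the tool's x, y, z in rad, then the shift along the tool's x, y, z in cm, then the closure, from -1 (fully open) to 1 (shut). A call has 1 to 8 rows; each row is the pose to reach, as a shift and turn from the pose commanded when the call began, along the tool's axes at that moment; what a row does not reach only later rows make up. A row lasts 1/10 s, in which the tool goes at most 50 mm and 8.59 degrees, less where a joint would pass 70% of its speed; a pose out of reach is approached as far as the arm can. A call with a gripper value outside its range is refused whole. The fingers move at their own pace and stop on an object; the grip force is fixed at half the most. Time passes only in rows, so rows that repeat a pose let the fingers close. It gives the time, the measured TCP pose, the force, the opening and the grip force at its end, in the units of the state.
- robot.get_obs(): the state, without advancing time (a new reading comes with each control period).
- robot.snapshot(name): name is "scene" or "side" or "wrist"; returns a dict with "image" (420x560x3 uint8, red, green, blue), "depth" (420x560 float32, m along the optical axis (not along the pixel's ray), 0 where there is no reading), "fov_y" (degrees; the focal length in pixels is half the picture's height over the tangent of half this angle, whatever the lens; pixels are square), "cx", "cy" (the principal point, pixels), "D" ([k1, k2, p1, p2, k3] as OpenCV has them; the pictures are not rectified), "origin" and "orientation" of the camera in the world; the wrist camera has in their place "T_tool_cam" (4x4, takes a point from camera to tool coordinates, whose origin is the TCP and whose axes are the flange's). Camera axes: x right, y up, looking along -z (the intrinsics and any distortion apply to the point x, -y, -z); pixel columns grow to the right and rows downward; lengths in m; the calibration is good to about 2 mm. A picture is of the moment at which its call begins: read the wrist's pose just before it.
- robot.close_job(): hands the job in; it is judged then, once.
The state is a dict: "time": time; "joint_positions": joint angles; "qvel": joint speeds; "joint_torque": joint torques, N m; "tool_pos": TCP position; "ee_rot": TCP orientation; "wrist_force": force on the tool from outside, world axes, zero at the start; "wrist_torque": the same for the moment, N m; "width": finger opening in m; "finger_force": force on a finger pad.
Only numpy, scipy, OpenCV 4.12 (cv2) and the standard library are available. Lean on these libraries where they do the work, as an engineer would, in place of code of your own. Each camera call takes 0.05 s, during which the arm holds its last target. There are 200 camera calls.

## Working session

There is one attempt and no reset: what is moved stays moved. The work goes in short steps, Python scripts to look and compute and a tool call to move; the robot and the scene stay as the last step left them, time stands still between calls to the robot, and variables do not carry over. Pictures are saved under pics/ and viewed, at most 14 in all, crops included, and the job is handed in when it is done.

Besides the shell and the picture viewer there is one more tool, called as name(argument=value, ...), one argument or row to a line, values as JSON. move_arm: Moves the arm, as the interface text tells. Its arguments: {"type":"object","properties":{"deltas":{"type":"array","items":{"type":"number"}}},"required":["deltas"]}

```bash
mkdir -p pics; cat > h.py <<'E'
import numpy as np, cv2
from scipy.spatial.transform import Rotation as R
from bench import robot
def snap(name):
    o=robot.get_obs(); s=robot.snapshot(name)
    H,W=s["image"].shape[:2]; f=H/2/np.tan(np.radians(s["fov_y"])/2)
    s["K"]=np.array([[f,0,s["cx"]],[0,f,s["cy"]],[0,0,1.]])
    if "T_tool_cam" in s:
        T=np.eye(4);T[:3,:3]=R.from_euler('xyz',o["ee_rot"]).as_matrix();T[:3,3]=o["tool_pos"]
        s["T"]=T@np.array(s["T_tool_cam"])
    else:
        T=np.eye(4);q=np.array(s["orientation"])
        T[:3,:3]=q if q.shape==(3,3) else (R.from_euler('xyz',q) if q.size==3 else R.from_quat(q)).as_matrix()
        T[:3,3]=s["origin"];s["T"]=T
    return s
def save(s,n): 
    cv2.imwrite(f"pics/{n}.png",s["image"][:,:,::-1])
    np.savez(f"pics/{n}.npz",depth=s["depth"],K=s["K"],D=np.array(s["D"],float),T=s["T"],image=s["image"])
def load(n): return dict(np.load(f"pics/{n}.npz"))
def rays(s,uv):
    p=cv2.undistortPoints(np.array(uv,float).reshape(-1,1,2),s["K"],np.array(s["D"],float)).reshape(-1,2)
    return np.c_[p[:,0],-p[:,1],-np.ones(len(p))]@s["T"][:3,:3].T   # scaled to unit optical depth
def atz(s,uv,z):
    d=rays(s,uv);o=s["T"][:3,3];return o+d*((z-o[2])/d[:,2])[:,None]
def atdepth(s,uv):
    d=rays(s,uv);D=s["depth"][[int(v) for u,v in uv],[int(u) for u,v in uv]]
    return s["T"][:3,3]+d*D[:,None]
E
python3 - <<'E'
from h import *
for n in("scene","side","wrist"):
    s=snap(n);save(s,n+"0");print(n,s["fov_y"],s["cx"],s["cy"],s["D"],s["T"][:3,3].round(3),s["T"][:3,2].round(2))
    v=s.get("orientation");print(v)
E
```

```text
scene 48.53408240825311 275.6090732730708 218.04773300115437 [-0.06745345  0.          0.          0.          0.        ] [ 1.088 -0.759  0.741] [ 0.47 -0.66  0.59]
[ 0.94385504 -0.01990107  0.63889226]
side 42.492507598094136 274.0784705432377 204.80946703185484 [0.04780399 0.         0.         0.         0.        ] [0.045 1.048 0.797] [-0.38  0.77  0.51]
[ 1.0296533  -0.02322102 -2.67078777]
wrist 68.8761118958354 275.799064466478 214.9315840012251 [0.02124732 0.         0.         0.         0.        ] [0.551 0.081 0.384] [0.   0.28 0.96]
None
```

View pics/scene0.png

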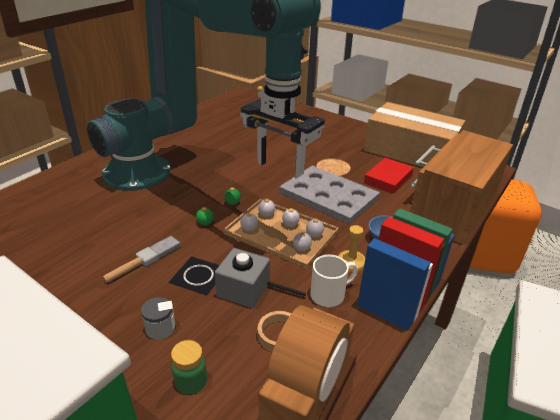

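View pics/side0.png

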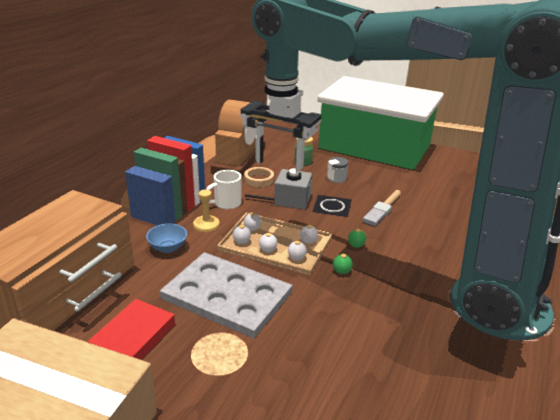

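View pics/wrist0.png

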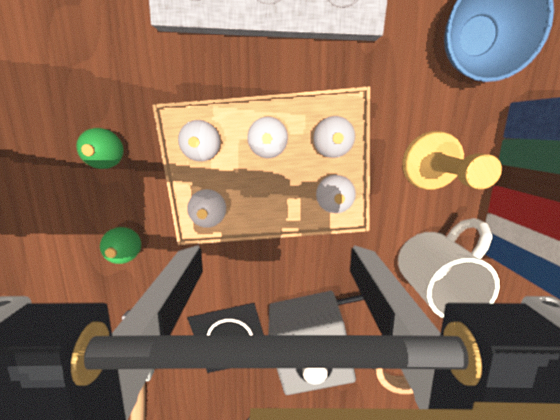

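The wrist picture shows five silvered baubles in the carton at (200,141), (268,137), (334,137), (208,208) and (336,194), with two green look-alikes outside it at (100,148) and (121,245). In the scene picture, the candidates for the tin are the steel tin with a white lid strip at (158,320) and the green jar with a brass cap at (188,368). The grey tin with the label is the right one. The mat is at side (219,353), the pad ring at side (332,206) and the key at side (293,175).

```bash
python3 - <<'E'
from h import *
np.set_printoptions(precision=4,suppress=True)
w,sc,sd=load("wrist0"),load("scene0"),load("side0")
print(w["T"]);print("W balls");print(atz(w,[(200,141),(268,137),(334,137),(208,208),(336,194)],.027))
print(atdepth(w,[(200,141),(268,137),(334,137),(208,208),(336,194)]))
print("W carton corners",atz(w,[(155,105),(369,88),(368,231),(180,243)],.015))
print("mat",atz(sd,[(219,353)],0),atz(sc,[(333,168)],0),atdepth(sd,[(219,353)]))
print("pad",atz(sd,[(332,206)],0),atz(sc,[(199,275)],0))
print("key",atz(sd,[(293,174)],.097),atz(sc,[(243,258)],.097))
# tray points from depth at height ~.022
H,W=sd["depth"].shape
for n,s,reg in(("side",sd,(160,295,255,330)),("scene",sc,(275,385,165,220))):
    u,v=np.meshgrid(np.arange(reg[0],reg[1]),np.arange(reg[2],reg[3]));uv=np.c_[u.ravel(),v.ravel()]
    P=atdepth(s,uv);m=(abs(P[:,2]-.022)<.005)&(s["image"][uv[:,1],uv[:,0]].ptp(1)<30 if hasattr(np.ndarray,'ptp') else np.ptp(s["image"][uv[:,1],uv[:,0]].astype(int),axis=1)<30)
    r=cv2.minAreaRect((P[m,:2]*1000).astype(np.float32));print("tray",n,r,m.sum())
# tin top
u,v=np.meshgrid(np.arange(135,182),np.arange(290,345));uv=np.c_[u.ravel(),v.ravel()];P=atdepth(sc,uv)
m=abs(P[:,2]-.06)<.004;print("tin",m.sum(),P[m].mean(0),cv2.minEnclosingCircle((P[m,:2]*1000).astype(np.float32)))
c1=cv2.resize(sc["image"][285:345,130:190],(480,480),interpolation=2);c2=cv2.resize(sd["image"][145:195,315:365],(320,480),interpolation=2)
c2=cv2.resize(sd["image"][145:220,270:360],(320,267),interpolation=2);c2=np.vstack([c2,np.zeros((213,320,3),np.uint8)])
cv2.imwrite("pics/tin.png",np.hstack([c1,c2])[:,:,::-1])
E
```

```text
[[ 1.     -0.0007  0.0023  0.5505]
 [ 0.0001  0.9605  0.2783  0.0812]
 [-0.0024 -0.2783  0.9605  0.384 ]
 [ 0.      0.      0.      1.    ]]
W balls
[[ 0.4638  0.0648  0.027 ]
 [ 0.5409  0.0693  0.027 ]
 [ 0.6153  0.0693  0.027 ]
 [ 0.4679 -0.0137  0.027 ]
 [ 0.6212  0.0037  0.027 ]]
[[ 0.4694  0.0659  0.0498]
 [ 0.5416  0.0702  0.0534]
 [ 0.6105  0.0701  0.0532]
 [ 0.4731 -0.0077  0.0493]
 [ 0.6159  0.0095  0.0539]]
W carton corners [[ 0.413   0.1036  0.015 ]
 [ 0.6534  0.1215  0.015 ]
 [ 0.6668 -0.0469  0.015 ]
 [ 0.4264 -0.0635  0.015 ]]
mat [[0.4689 0.4117 0.    ]] [[0.4718 0.4045 0.    ]] [[0.4672 0.4143 0.0032]]
pad [[ 0.4818 -0.2174  0.    ]] [[ 0.4847 -0.2191  0.    ]]
key [[ 0.5882 -0.1714  0.097 ]] [[ 0.6    -0.1952  0.097 ]]Traceback (most recent call last):
  File "<stdin>", line 14, in <module>
AttributeError: `ptp` was removed from the ndarray class in NumPy 2.0. Use np.ptp(arr, ...) instead.
```

```bash
python3 - <<'E'
from h import *
np.set_printoptions(precision=4,suppress=True)
sc,sd=load("scene0"),load("side0")
def reg(s,u0,u1,v0,v1,z0,z1):
    u,v=np.meshgrid(np.arange(u0,u1),np.arange(v0,v1));uv=np.c_[u.ravel(),v.ravel()]
    P=atdepth(s,uv);m=(P[:,2]>z0)&(P[:,2]<z1);return P[m],s["image"][uv[m,1],uv[m,0]].astype(int)
for n,s,r in(("side",sd,(160,295,255,330)),("scene",sc,(275,385,165,220))):
    P,c=reg(s,*r,.017,.027);g=np.ptp(c,axis=1)<30
    print("tray",n,cv2.minAreaRect((P[g,:2]*1000).astype(np.float32)),g.sum())
for n,s,r in(("side",sd,(270,315,160,212)),("scene",sc,(212,275,240,305))):
    P,c=reg(s,*r,.07,.08);print("block",n,len(P),cv2.minAreaRect((P[:,:2]*1000).astype(np.float32)))
    P,c=reg(s,*r,.092,.104);print("key",len(P),P.mean(0),cv2.minEnclosingCircle((P[:,:2]*1000).astype(np.float32)))
for n,s,r in(("scene",sc,(135,182,290,345)),("side",sd,(322,355,150,185))):
    P,c=reg(s,*r,.055,.066);print("tin",n,len(P),cv2.minEnclosingCircle((P[:,:2]*1000).astype(np.float32)))
    w=c.min(1)>190;print(" white",w.sum(),P[w].mean(0))
for n,s,r in(("side",sd,(190,250,333,373)),("scene",sc,(312,355,156,180))):
    P,c=reg(s,*r,-.006,.008);w=(c[:,0]-c[:,2]>60)&(c[:,0]>150);print("mat",w.sum(),cv2.minAreaRect((P[w,:2]*1000).astype(np.float32)))
c1=cv2.resize(sc["image"][285:345,130:190],(480,480),interpolation=2)
c2=cv2.resize(sd["image"][145:220,270:360],(320,267),interpolation=2);c2=np.vstack([c2,np.zeros((213,320,3),np.uint8)])
cv2.imwrite("pics/tin.png",np.hstack([c1,c2])[:,:,::-1])
E
```

```text
tray side ((542.1546630859375, 212.53565979003906), (267.6162414550781, 245.56268310546875), 87.65827941894531) 4727
tray scene ((544.9019165039062, 256.9392395019531), (173.84078979492188, 244.21092224121094), 87.83879852294922) 2101
block side 408 ((593.9248046875, -189.84375), (92.77604675292969, 97.20772552490234), 14.90870475769043)
key 45 [ 0.5931 -0.1857  0.0973] ((591.367431640625, -184.3517608642578), 19.60239028930664)
block scene 958 ((595.35205078125, -192.72457885742188), (91.87113952636719, 91.59912109375), 13.147491455078125)
key 92 [ 0.5964 -0.1941  0.095 ] ((595.2196044921875, -193.59864807128906), 14.621539115905762)
tin scene 587 ((532.711669921875, -381.8443908691406), 31.57013702392578)
 white 104 [ 0.5418 -0.3685  0.0605]
tin side 163 ((531.0528564453125, -380.2959289550781), 33.91592025756836)
 white 33 [ 0.5424 -0.3665  0.0636]
mat 1924 ((469.2807922363281, 410.2047119140625), (112.36660766601562, 107.07341003417969), 29.86907958984375)
mat 416 ((465.55255126953125, 422.42626953125), (100.83090209960938, 111.12773895263672), 88.51866912841797)
```

View pics/tin.png

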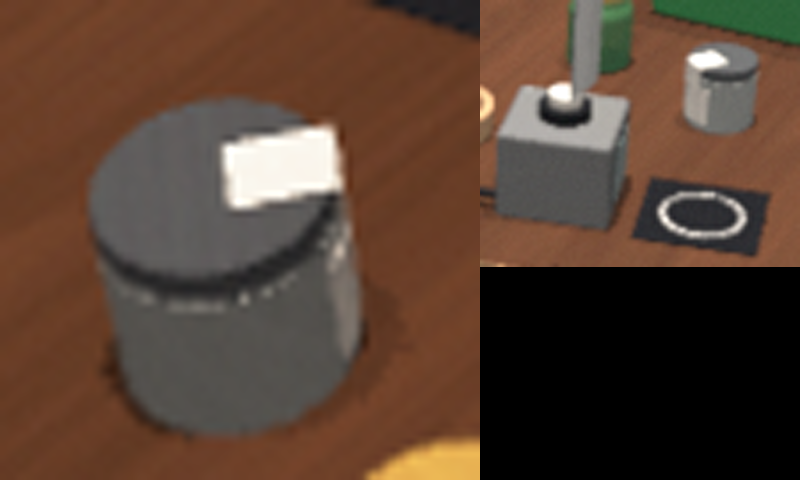

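The left half shows the grey tin with its white strip at the upper right of the lid, about crop (285,165). The right half shows the scanner with the key on top and the pad ring in front of it. The lids are clearly different, so the tin is at about (0.532, -0.381) with its label pointing to about 55°.

```bash
python3 - <<'E'
from h import *
np.set_printoptions(precision=4,suppress=True)
o=robot.get_obs();print(o["ee_rot"],o["tool_pos"],o["time"],o["width"],o["wrist_force"])
print(R.from_euler('xyz',o["ee_rot"]).as_matrix())
sc=load("scene0")
u,v=np.meshgrid(np.arange(168,210),np.arange(338,395));uv=np.c_[u.ravel(),v.ravel()];P=atdepth(sc,uv);m=(P[:,2]>.075)&(P[:,2]<.095)
print("jar",P[m].mean(0),cv2.minEnclosingCircle((P[m,:2]*1000).astype(np.float32)))
u,v=np.meshgrid(np.arange(137,182),np.arange(288,330));uv=np.c_[u.ravel(),v.ravel()];P=atdepth(sc,uv);c=sc["image"][uv[:,1],uv[:,0]].astype(int)
m=(abs(P[:,2]-.06)<.005)&(c.min(1)>150);q=cv2.minAreaRect((atz(sc,uv[m],.06)[:,:2]*1000).astype(np.float32));print("strip",q)
E
```

```text
[-3.1399 -0.0002  1.5708] [0.5496 0.     0.2045] 0.15 0.09405682735282232 [ 0.6361  0.7146 -0.0635]
[[ 0.      1.     -0.0017]
 [ 1.     -0.      0.0002]
 [ 0.0002 -0.0017 -1.    ]]
jar [ 0.6742 -0.4367  0.0838] ((671.6649780273438, -434.2705993652344), 27.056875228881836)
strip ((541.5885009765625, -368.01275634765625), (27.183591842651367, 22.626684188842773), 51.53620529174805)
```

move_arm(
  deltas=[0, 0, 0.64, -38.1, -1.8, 2, -1, 0, 0, 0.64, -38.1, -1.8, 2, -1, 0, 0, 0.64, -38.1, -1.8, 2, -1, 0, 0, 0.64, -38.1, -1.8, 2, -1, 0, 0, 0.64, -38.1, -1.8, 2, -1, 0, 0, 0.64, -38.1, -1.8, 2, -1, 0, 0, 0.64, -38.1, -1.8, 2, -1, 0, 0, 0.64, -38.1, -1.8, 2, -1],
)

```text
time: 0.95
tool_pos: [0.5307, -0.3844, 0.1841]
ee_rot: [-3.14, 0.001, 0.928]
wrist_force: [0.3, 0.6, -0.3]
width: 0.0939
finger_force: 0.0
```

move_arm(
  deltas=[0, 0, 0, 0, 0, 0, -1, 0, 0, 0, 0, 0, 0, -1, 0, 0, 0, 0, 0, 0, -1],
)

```text
time: 1.25
tool_pos: [0.5323, -0.3798, 0.1855]
ee_rot: [-3.141, -0.001, 0.932]
wrist_force: [0.2, -0.7, -0.3]
width: 0.0941
finger_force: 0.0
```

```bash
python3 - <<'E'
from h import *
np.set_printoptions(precision=4,suppress=True)
s=snap("wrist");save(s,"w1");o=robot.get_obs();print(o["ee_rot"],o["tool_pos"],o["qvel"])
E
```

```text
[ 3.1415 -0.0004  0.9326] [ 0.5325 -0.3795  0.1858] [ 0.0078 -0.0061 -0.0008 -0.0027  0.0001 -0.0022]
```

View pics/w1.png

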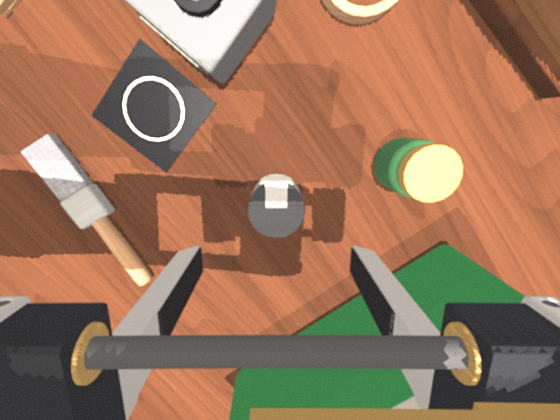

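The tin's lid is centred near (276,209) with its strip pointing straight up in the picture. The pad ring is centred near (154,108), with pad corners at (143,41), (215,103), (165,170) and (93,114).

```bash
python3 - <<'E'
from h import *
np.set_printoptions(precision=4,suppress=True)
s=load("w1")
print("pad",atz(s,[(154,108)],0)); c=atz(s,[(143,41),(215,103),(165,170),(93,114)],0);print(c,c.mean(0))
for a,b in((0,1),(1,2),(2,3),(3,0)): d=c[b]-c[a];print(np.degrees(np.arctan2(d[1],d[0])),np.hypot(*d[:2]))
u,v=np.meshgrid(np.arange(235,320),np.arange(160,250));uv=np.c_[u.ravel(),v.ravel()];P=atdepth(s,uv);c=s["image"][uv[:,1],uv[:,0]].astype(int)
t=(abs(P[:,2]-.06)<.006);print("lid",t.sum(),np.median(P[t,2]),cv2.minEnclosingCircle((P[t,:2]*1000).astype(np.float32)))
w=t&(c.min(1)>170);r=cv2.minAreaRect((atz(s,uv[w],.06)[:,:2]*1000).astype(np.float32));print("strip",r)
E
```

```text
pad [[ 0.4829 -0.2178  0.    ]]
[[ 0.5195 -0.1622  0.    ]
 [ 0.5413 -0.2543  0.    ]
 [ 0.4456 -0.2765  0.    ]
 [ 0.4236 -0.1823  0.    ]] [ 0.4825 -0.2188  0.    ]
-76.7155703568575 0.09453600408477722
-166.90933787507186 0.09818010587816989
103.16116635825759 0.09675686623747128
11.79191024724419 0.0980046363163935
lid 2566 0.06036203350112229 ((532.0880126953125, -380.1452331542969), 31.255565643310547)
strip ((541.8062744140625, -367.35772705078125), (28.21595573425293, 23.192651748657227), 53.99711227416992)
```

move_arm(
  deltas=[0, 0, 0, 0, 0, 5, -1, 0, 0, 0, 0, 0, 10, -1, 0, 0, 0, 0, 0, 14, -1, 0, 0, 0, 0, 0, 16.8, -1, 0, 0, 0, 0, 0, 16.8, -1, 0, 0, 0, 0, 0, 16.8, -1],
)

```text
time: 1.9
tool_pos: [0.5327, -0.3801, 0.0183]
ee_rot: [3.141, -0.0, 0.932]
wrist_force: [0.0, -0.3, 0.4]
width: 0.0938
finger_force: 0.0
```

move_arm(
  deltas=[0, 0, 0, 0, 0, 0, 0.5, 0, 0, 0, 0, 0, 0, 0.5, 0, 0, 0, 0, 0, 0, 0.5, 0, 0, 0, 0, 0, 0, 0.5, 0, 0, 0, 0, 0, 0, 0.5, 0, 0, 0, 0, 0, 0, 0.5],
)

```text
time: 2.5
tool_pos: [0.532, -0.3811, 0.0183]
ee_rot: [3.141, 0.0, 0.931]
wrist_force: [-0.7, 0.9, 2.6]
width: 0.0596
finger_force: 30.0
```

move_arm(
  deltas=[0, 0, 0, 0, 0, -4, 0.5, 0, 0, 0.14, 2.5, -3.4, -5, 0.5, 0, 0, 0.28, 5, -6.8, -5, 0.5, 0, 0, 0.42, 7.5, -10.2, -5, 0.5, 0, 0, 0.56, 10.1, -13.7, -5, 0.5, 0, 0, 0.704, 10.1, -13.7, -5, 0.5, 0, 0, 0.704, 10.1, -13.7, -5, 0.5, 0, 0, 0.704, 10.1, -13.7, -5, 0.5],
)

```text
time: 3.3
tool_pos: [0.4825, -0.2184, 0.0672]
ee_rot: [3.141, 0.0, 0.23]
wrist_force: [-0.1, 0.2, -2.6]
width: 0.0598
finger_force: 30.0
```

move_arm(
  deltas=[0, 0, 0, 0, 0, 2, 0.5, 0, 0, 0, 0, 0, 3.5, 0.5, 0, 0, 0, 0, 0, 4.5, 0.5, 0, 0, 0, 0, 0, 4.9, 0.5, 0, 0, 0, 0, 0, 4.9, 0.5, 0, 0, 0, 0, 0, 4.9, 0.5],
)

```text
time: 3.9
tool_pos: [0.483, -0.2188, 0.0189]
ee_rot: [3.141, -0.001, 0.227]
wrist_force: [0.2, 0.3, -2.2]
width: 0.0598
finger_force: 30.0
```

move_arm(
  deltas=[0, 0, 0, 0, 0, 0.1, 0.5, 0, 0, 0, 0, 0, 0.1, 0.5, 0, 0, 0, 0, 0, 0.1, -1, 0, 0, 0, 0, 0, 0.1, -1, 0, 0, 0, 0, 0, 0.1, -1, 0, 0, 0, 0, 0, 0.1, -1, 0, 0, 0, 0, 0, 0.1, -1],
)

```text
time: 4.6
tool_pos: [0.4825, -0.2181, 0.0175]
ee_rot: [3.142, -0.0, 0.227]
wrist_force: [-0.9, 0.5, 0.3]
width: 0.0931
finger_force: 0.0
```

move_arm(
  deltas=[0, 0, 0, 0, 0, -3, -1, 0, 0, 0, 0, 0, -8, -1, 0, 0, 0, 0, 0, -13, -1, 0, 0, 0, 0, 0, -17, -1, 0, 0, 0, 0, 0, -17, -1, 0, 0, 0, 0, 0, -17, -1],
)

```text
time: 5.2
tool_pos: [0.483, -0.2185, 0.1887]
ee_rot: [3.14, -0.002, 0.227]
wrist_force: [-0.8, -0.2, -0.9]
width: 0.0938
finger_force: 0.0
```

```bash
python3 - <<'E'
from h import *
np.set_printoptions(precision=4,suppress=True)
s=snap("wrist");save(s,"w2");o=robot.get_obs();print(o["ee_rot"],o["tool_pos"])
E
```

```text
[-3.1408  0.0008  0.2268] [ 0.4821 -0.218   0.1867]
```

View pics/w2.png

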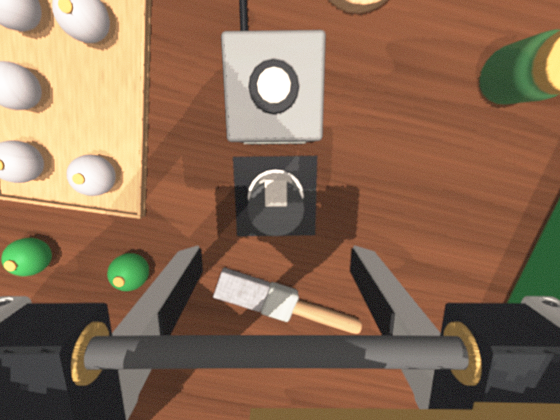

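The tin stands on the pad, centred near (275,202), with its strip facing the grey block. The key is at (274,86).

```bash
cat >> h.py <<'E'
def go(p):
    "shift in tool axes, cm"
    o=robot.get_obs();return (R.from_euler('xyz',o["ee_rot"]).as_matrix().T@(np.array(p)-o["tool_pos"])*100).round(2)
E
python3 - <<'E'
from h import *
np.set_printoptions(precision=4,suppress=True)
s=load("w2");k=atz(s,[(274,86)],.097)[0];print(k,atdepth(s,[(274,86)]),atz(s,[(275,202)],.06))
k[2]=.12;print(go(k))
E
```

```text
[ 0.5932 -0.192   0.097 ] [[ 0.5931 -0.192   0.0979]] [[ 0.4893 -0.2167  0.06  ]]
[11.42 -0.03  6.66]
```

move_arm(
  deltas=[0, 0, 0, 5, 0, 0, 1, 0, 0, 0, 10, 0, 0, 1, 0, 0, 0, 11.4, 0, 3, 1, 0, 0, 0, 11.4, 0, 6.6, 1, 0, 0, 0, 11.4, 0, 6.6, 1, 0, 0, 0, 11.4, 0, 6.6, 1, 0, 0, 0, 11.4, 0, 6.6, 1, 0, 0, 0, 11.4, 0, 6.6, 1],
)

```text
time: 6.05
tool_pos: [0.5944, -0.1933, 0.1241]
ee_rot: [3.139, -0.004, 0.226]
wrist_force: [0.4, -0.2, 0.7]
width: 0.0336
finger_force: 0.0
```

move_arm(
  deltas=[0, 0, 0, 0, 0, 1.5, 1, 0, 0, 0, 0, 0, 2.3, 1, 0, 0, 0, 0, 0, 2.7, 1, 0, 0, 0, 0, 0, 2.9, 1, 0, 0, 0, 0, 0, 3.0, 1, 0, 0, 0, 0, 0, 3.0, 1, 0, 0, 0, 0, 0, 3.0, 1],
)

```text
time: 6.75
tool_pos: [0.5937, -0.1927, 0.0922]
ee_rot: [3.141, -0.0, 0.227]
wrist_force: [-1.9, -0.1, 4.7]
width: 0.0007
finger_force: 2.1
```

move_arm(
  deltas=[0, 0, 0, 0, 0, 0.15, 1, 0, 0, 0, 0, 0, 0.25, 1, 0, 0, 0, 0, 0, 0.25, 1, 0, 0, 0, 0, 0, 0.25, 1],
)

```text
time: 7.15
tool_pos: [0.5937, -0.1927, 0.0912]
ee_rot: [3.14, -0.001, 0.227]
wrist_force: [-2.8, 0.9, 10.1]
width: 0.0004
finger_force: 5.1
```

move_arm(
  deltas=[0, 0, 0, 0, 0, -3, -1, 0, 0, 0, 0, 0, -8, -1, 0, 0, 0, -4, 0, -9.7, -1, 0, 0, 0, -8, 0, -9.7, -1, 0, 0, 0, -11.4, 0, -9.7, -1, 0, 0, 0, -11.4, 0, -9.7, -1, 0, 0, 0, -11.4, 0, -9.7, -1],
)

```text
time: 7.85
tool_pos: [0.4823, -0.2181, 0.1855]
ee_rot: [-3.141, -0.001, 0.226]
wrist_force: [0.6, 0.2, -0.0]
width: 0.0529
finger_force: 0.0
```

```bash
cat >> h.py <<'E'
def top(s,u0,u1,v0,v1,z,tol=.006):
    u,v=np.meshgrid(np.arange(u0,u1),np.arange(v0,v1));uv=np.c_[u.ravel(),v.ravel()];P=atdepth(s,uv)
    t=abs(P[:,2]-z)<tol;c,r=cv2.minEnclosingCircle((P[t,:2]*1000).astype(np.float32));return np.array(c)/1000,r,t.sum()
E
python3 - <<'E'
from h import *
np.set_printoptions(precision=4,suppress=True)
s2=load("w2");print(top(s2,230,320,150,250,.06))
s=snap("wrist");save(s,"w3");c,r,n=top(s,230,320,150,250,.06);print(c,r,n)
o=robot.get_obs();print(o["tool_pos"],o["ee_rot"],go([*c,.018]))
E
```

```text
(array([ 0.4844, -0.2187]), 31.211809158325195, np.int64(2519))
[ 0.4844 -0.2186] 31.106306076049805 2573
[ 0.4829 -0.218   0.1854] [-3.141  -0.0005  0.2268] [ 0.13  0.1  16.74]
```

move_arm(
  deltas=[0, 0, 0, 0.1, 0, 2, -1, 0, 0, 0, 0.1, 0, 4, -1, 0, 0, 0, 0.1, 0, 6, -1, 0, 0, 0, 0.1, 0, 8, -1, 0, 0, 0, 0.1, 0, 12, -1, 0, 0, 0, 0.1, 0, 16.7, -1, 0, 0, 0, 0.1, 0, 16.7, -1, 0, 0, 0, 0.1, 0, 16.7, -1],
)

```text
time: 8.7
tool_pos: [0.4837, -0.2173, 0.0183]
ee_rot: [-3.14, 0.002, 0.228]
wrist_force: [-0.1, 0.6, 1.4]
width: 0.0938
finger_force: 0.0
```

move_arm(
  deltas=[0, 0, 0, 0, 0, 0, 0.5, 0, 0, 0, 0, 0, 0, 0.5, 0, 0, 0, 0, 0, 0, 0.5, 0, 0, 0, 0, 0, 0, 0.5, 0, 0, 0, 0, 0, 0, 0.5, 0, 0, 0, 0, 0, 0, 0.5],
)

```text
time: 9.3
tool_pos: [0.4839, -0.2184, 0.02]
ee_rot: [3.14, -0.001, 0.227]
wrist_force: [-0.2, 0.5, 3.5]
width: 0.0598
finger_force: 30.0
```

move_arm(
  deltas=[0, 0, 0, 0, 0, -5, 0.5, 0, 0, 0, 0, 0, -10, 0.5, 0, 0, 0, 0, 0, -15, 0.5, 0, 0, 0, 0, 0, -18, 0.5, 0, 0, -0.14, 1, -4.9, -18, 0.5, 0, 0, -0.28, 2, -9.7, -18, 0.5, 0, 0, -0.42, 3, -14.6, -18, 0.5, 0, 0, -0.56, 4, -19.4, -18, 0.5],
)

```text
time: 10.1
tool_pos: [0.4778, -0.0181, 0.1981]
ee_rot: [-3.14, 0.001, 0.792]
wrist_force: [-0.2, 0.5, -2.2]
width: 0.0596
finger_force: 30.0
```

```bash
python3 - <<'E'
from h import *
o=robot.get_obs();print(o["tool_pos"],o["ee_rot"],go([.469,.41,.06]))
E
```

```text
[ 0.47780686 -0.01813378  0.19810885] [-3.14022028e+00  5.32059467e-04  7.91638579e-01] [ 29.85 -30.69  13.84]
```

move_arm(
  deltas=[0, 0, -0.14, 3.5, -3.5, 0, 0.5, 0, 0, -0.28, 7, -7, 0, 0.5, 0, 0, -0.42, 10.5, -10.5, 0, 0.5, 0, 0, -0.54, 14, -14, 0, 0.5, 0, 0, -0.54, 17.5, -17.5, 0, 0.5, 0, 0, -0.54, 21, -21, 0, 0.5, 0, 0, -0.54, 24.5, -24.5, 0, 0.5, 0, 0, -0.54, 28, -28, 0, 0.5],
)

```text
time: 10.9
tool_pos: [0.4773, 0.3778, 0.1977]
ee_rot: [-3.14, 0.002, 1.327]
wrist_force: [0.7, -0.8, -2.6]
width: 0.0595
finger_force: 30.0
```

```bash
python3 - <<'E'
from h import *
s=snap("wrist");save(s,"w4");o=robot.get_obs();print(o["tool_pos"],o["ee_rot"],go([.469,.41,.06]))
E
```

```text
[0.47580849 0.38580569 0.19617283] [-3.13636878 -0.0051373   1.3339969 ] [ 2.12 -1.16 13.63]
```

View pics/w4.png

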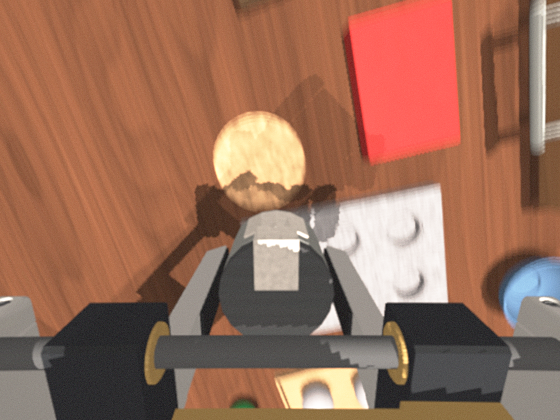

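The mat's disc is centred near (260,160), spanning 214 to 305 across, while the tin is still held in the fingers.

```bash
python3 - <<'E'
from h import *
print(atz(load("w4"),[(260,160)],0)); s=snap("wrist");save(s,"w5")
m=atz(s,[(260,160)],0);print(m)
o=robot.get_obs();print(o["tool_pos"],o["ee_rot"],go([.4695,.411,.07]))
E
```

```text
[[ 4.68818539e-01  4.22403222e-01 -5.55111512e-17]]
[[0.46666363 0.43194242 0.        ]]
[0.47610978 0.38140453 0.19598039] [-3.13719822e+00  3.70043984e-04  1.33387713e+00] [ 2.73 -1.28 12.6 ]
```

move_arm(
  deltas=[0, 0, 0, 0, 0, 0, 0.5, 0, 0, 0, 0, 0, 0, 0.5, 0, 0, 0, 0, 0, 0, 0.5],
)

```text
time: 11.3
tool_pos: [0.4785, 0.3746, 0.199]
ee_rot: [3.142, 0.0, 1.325]
wrist_force: [0.1, -0.6, -2.3]
width: 0.0599
finger_force: 30.0
```

```bash
python3 - <<'E'
from h import *
s=snap("wrist");save(s,"w5")
hsv=cv2.cvtColor(s["image"],cv2.COLOR_RGB2HSV);im=s["image"].astype(int)
m=((im[:,:,0]>170)&(im[:,:,1]>120)&(im[:,:,0]-im[:,:,2]>50)).astype(np.uint8);m[230:]=0;m[:,330:]=0;m[:90]=0
n,l,st,c=cv2.connectedComponentsWithStats(m);i=1+st[1:,4].argmax();print(st[i],c[i])
v,u=np.nonzero(l==i);P=atz(s,np.c_[u,v],0)
print(P.min(0),P.max(0),cv2.minEnclosingCircle((P[:,:2]*1000).astype(np.float32)))
o=robot.get_obs();print(o["tool_pos"],o["ee_rot"],go([.4695,.411,.03]))
E
```

```text
[ 213  118   92   74 4853] [259.87615908 154.58767773]
[ 4.10747362e-01  3.73449376e-01 -5.55111512e-17] [5.22866468e-01 4.69106760e-01 5.55111512e-17] ((466.73577880859375, 412.8096618652344), 56.30620574951172)
[0.47856669 0.37465197 0.19922687] [3.14129849e+00 6.94439744e-05 1.32475317e+00] [ 3.31 -1.77 16.92]
```

move_arm(
  deltas=[0, 0, 0, 3.4, -2, 0, 0.5, 0, 0, 0, 3.4, -2, 5, 0.5, 0, 0, 0, 3.4, -2, 10, 0.5, 0, 0, 0, 3.4, -2, 14, 0.5, 0, 0, 0, 3.4, -2, 16.5, 0.5, 0, 0, 0, 3.4, -2, 17.6, 0.5, 0, 0, 0, 3.4, -2, 17.7, 0.5, 0, 0, 0, 3.4, -2, 17.7, 0.5],
)

```text
time: 12.15
tool_pos: [0.4683, 0.414, 0.0236]
ee_rot: [3.14, -0.002, 1.326]
wrist_force: [0.2, -0.0, -2.0]
width: 0.0596
finger_force: 30.0
```

move_arm(
  deltas=[0, 0, 0, 0, 0, 0.1, 0.5, 0, 0, 0, 0, 0, 0.2, 0.5, 0, 0, 0, 0, 0, 0.2, 0.5],
)

```text
time: 12.45
tool_pos: [0.4674, 0.4141, 0.0206]
ee_rot: [3.141, -0.001, 1.327]
wrist_force: [-0.7, 0.1, -2.3]
width: 0.0598
finger_force: 30.0
```

move_arm(
  deltas=[0, 0, 0, 0, 0, 0.1, 0.5, 0, 0, 0, 0, 0, 0.2, 0.5, 0, 0, 0, 0, 0, 0.2, 0.5, 0, 0, 0, 0, 0, 0.2, -1, 0, 0, 0, 0, 0, 0.2, -1, 0, 0, 0, 0, 0, 0.2, -1, 0, 0, 0, 0, 0, 0.2, -1, 0, 0, 0, 0, 0, 0.2, -1],
)

```text
time: 13.25
tool_pos: [0.467, 0.4138, 0.0178]
ee_rot: [-3.142, 0.0, 1.327]
wrist_force: [0.2, 0.2, 0.3]
width: 0.0932
finger_force: 0.0
```

move_arm(
  deltas=[0, 0, 0, 0, 0, -4, -1, 0, 0, 0, 0, 0, -9, -1, 0, 0, 0, 0, 0, -14, -1, 0, 0, 0, 0, 0, -18, -1, 0, 0, 0, 0, 0, -18, -1, 0, 0, 0, 0, 0, -18, -1, 0, 0, 0, 0, 0, -18, -1],
)

```text
time: 13.95
tool_pos: [0.4663, 0.4133, 0.1957]
ee_rot: [-3.139, 0.003, 1.327]
wrist_force: [0.1, 0.2, -0.7]
width: 0.0938
finger_force: 0.0
```

```bash
python3 - <<'E'
from h import *
s=snap("wrist");save(s,"w6");print(top(s,220,330,150,260,.06))
o=robot.get_obs();print(o["tool_pos"],o["ee_rot"],go([.5425,.235,.22]))
E
```

```text
(array([0.46804196, 0.41372308]), 31.067527770996094, np.int64(2412))
[0.4661221  0.41315349 0.19513268] [-3.13862194  0.00375621  1.32674926] [-15.45  11.71  -2.46]
```

move_arm(
  deltas=[0, 0, -0.12, -4.4, 2.4, -3, -1, 0, 0, -0.244, -8.8, 4.8, -6, -1, 0, 0, -0.244, -13, 7.2, -9, -1, 0, 0, -0.244, -17.6, 9.6, -10.5, -1, 0, 0, -0.244, -22, 12, -10.5, -1, 0, 0, -0.244, -26.6, 14.5, -10.5, -1, 0, 0, -0.244, -26.6, 14.5, -10.5, -1, 0, 0, -0.244, -26.6, 14.5, -10.5, -1],
)

```text
time: 14.8
tool_pos: [0.5438, 0.117, 0.3006]
ee_rot: [-3.138, 0.002, 1.565]
wrist_force: [0.0, 0.5, -0.2]
width: 0.0939
finger_force: 0.0
```

move_arm(
  deltas=[0, 0, 0, 0, 0, 0, -1, 0, 0, 0, 0, 0, 0, -1, 0, 0, 0, 0, 0, 0, -1],
)

```text
time: 15.1
tool_pos: [0.543, 0.1221, 0.3024]
ee_rot: [-3.14, -0.0, 1.573]
wrist_force: [-0.8, -0.2, -0.0]
width: 0.0936
finger_force: 0.0
```

```bash
python3 - <<'E'
from h import *
s=snap("wrist");save(s,"w7");o=robot.get_obs();print(o["tool_pos"],o["ee_rot"])
cv2.imwrite("pics/w7b.png",cv2.resize(s["image"],(784,588),interpolation=2)[:,:,::-1])
E
```

```text
[0.54304853 0.12205304 0.30259428] [-3.14086027e+00 -1.37463147e-04  1.57298899e+00]
```

View pics/w7b.png

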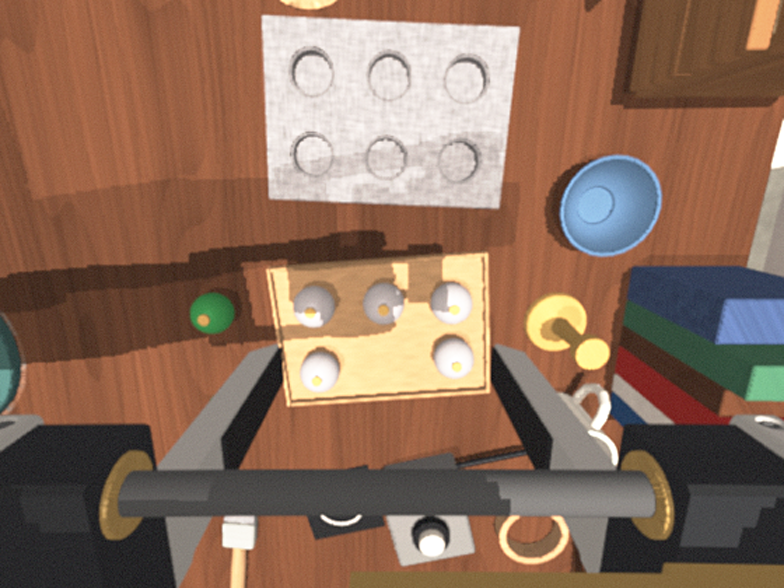

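The tray's six dimples are at (313,72), (390,76), (466,80), (314,153), (387,157) and (460,160) in the enlarged picture. The balls are at (315,304), (384,302), (452,302), (320,370) and (454,356).

```bash
cat > b.py <<'E'
from h import *
from scipy.optimize import least_squares
np.set_printoptions(precision=4,suppress=True)
def ball(s,uv,r=9):
    u,v=np.meshgrid(np.arange(-r,r+1),np.arange(-r,r+1));k=u**2+v**2<=r*r
    P=atdepth(s,np.c_[u[k]+uv[0],v[k]+uv[1]].astype(int));P=P[P[:,2]>.028]
    c0=np.r_[np.median(P[:,:2],0),.027]
    q=least_squares(lambda c:np.linalg.norm(P-c,axis=1)-.023,c0,loss="soft_l1",f_scale=.001);return q.x,np.sqrt(np.mean(q.fun**2))
E
python3 - <<'E'
from b import *
s=load("w7")
d=atz(s,np.array([(313,72),(390,76),(466,80),(314,153),(387,157),(460,160)])/1.4,.022)[:,:2]
m=np.array([(-75,37.5),(0,37.5),(75,37.5),(-75,-37.5),(0,-37.5),(75,-37.5)])/1000
c=d.mean(0);H=m.T@(d-c);th=np.arctan2(H[0,1]-H[1,0],H[0,0]+H[1,1]);Rm=np.array([[np.cos(th),-np.sin(th)],[np.sin(th),np.cos(th)]])
f=m@Rm.T+c;print("tray",c,np.degrees(th));print(f,(f-d)*1000)
co=atz(s,np.array([(263,15),(518,27),(501,209),(268,199)])/1.4,.022);print("corners",co.mean(0),co)
for uv in((315,304),(384,302),(452,302),(320,370),(454,356)):
    uv=np.array(uv)/1.4;print(ball(s,uv),atz(s,[uv],.027)[0])
E
```

```text
tray [0.5451 0.2591] -2.334672981186049
[[0.4717 0.2996]
 [0.5466 0.2965]
 [0.6215 0.2935]
 [0.4686 0.2247]
 [0.5436 0.2216]
 [0.6185 0.2186]] [[-0.7166  0.5768]
 [ 0.1309  0.6951]
 [ 1.6213  1.0879]
 [-1.2429 -1.048 ]
 [-0.2484 -0.5276]
 [ 0.4557 -0.7842]]
corners [0.5444 0.2583 0.022 ] [[0.4284 0.3458 0.022 ]
 [0.6658 0.3366 0.022 ]
 [0.6635 0.1706 0.022 ]
 [0.4198 0.1802 0.022 ]]
(array([0.4616, 0.065 , 0.0279]), np.float64(0.001106590937739618)) [0.4646 0.0676 0.027 ]
(array([0.539 , 0.0679, 0.0284]), np.float64(0.040055525992379444)) [0.5409 0.0701 0.027 ]
(array([0.6152, 0.0679, 0.0287]), np.float64(0.028655703684841608)) [0.616  0.0704 0.027 ]
(array([ 0.4655, -0.014 ,  0.028 ]), np.float64(0.043252930566451096)) [ 0.4669 -0.0121  0.027 ]
(array([0.6199, 0.0033, 0.0281]), np.float64(0.04257846403077215)) [0.6212 0.0059 0.027 ]
```

move_arm(
  deltas=[0, 0, 0.14, -1.4, -2, 5, -0.32, 0, 0, 0.28, -2.8, -4, 10, -0.32, 0, 0, 0.42, -4.2, -6, 14, -0.32, 0, 0, 0.56, -5.6, -8, 18, -0.32, 0, 0, 0.7, -5.6, -8, 20, -0.32, 0, 0, 0.787, -5.6, -8, 20, -0.32, 0, 0, 0.787, -5.6, -8, 20, -0.32, 0, 0, 0.787, -5.6, -8, 20, -0.32],
)

```text
time: 15.95
tool_pos: [0.464, 0.0653, 0.1037]
ee_rot: [3.141, -0.001, 0.787]
wrist_force: [0.4, 0.7, 0.0]
width: 0.0623
finger_force: 0.0
```

```bash
python3 - <<'E'
from h import *
o=robot.get_obs();print(o["tool_pos"],o["ee_rot"],o["width"],go([.4625,.066,.0195]))
E
```

```text
[0.46396085 0.06534349 0.10371929] [ 3.14058048e+00 -1.09994548e-03  7.86909308e-01] 0.062257248800541676 [-0.07 -0.16  8.42]
```

move_arm(
  deltas=[0, 0, 0, 0, 0, 4, -0.32, 0, 0, 0, 0, 0, 7, -0.32, 0, 0, 0, 0, 0, 8.3, -0.32, 0, 0, 0, 0, 0, 8.3, -0.32, 0, 0, 0, 0, 0, 8.3, 0.5, 0, 0, 0, 0, 0, 8.3, 0.5, 0, 0, 0, 0, 0, 8.3, 0.5, 0, 0, 0, 0, 0, 8.3, 0.5],
)

```text
time: 16.75
tool_pos: [0.4651, 0.0648, 0.0219]
ee_rot: [3.139, -0.003, 0.784]
wrist_force: [0.8, -0.1, 3.8]
width: 0.0448
finger_force: 30.0
```

move_arm(
  deltas=[0, 0, 0, 0, 0, -1.5, 0.5, 0, 0, 0, 0, 0, -4, 0.5, 0, 0, 0, 0, 0, -8, 0.5, 0, 0, 0, 0, 0, -8, 0.5],
)

```text
time: 17.15
tool_pos: [0.4675, 0.0648, 0.1062]
ee_rot: [3.133, -0.009, 0.784]
wrist_force: [1.2, -0.5, -0.8]
width: 0.0449
finger_force: 30.0
```

```bash
python3 - <<'E'
from h import *
o=robot.get_obs();print(o["tool_pos"],o["ee_rot"],o["width"],o["finger_force"],go([.4717,.2994,.06]))
E
```

```text
[0.46749337 0.06481461 0.10624507] [ 3.13324155 -0.0087369   0.78385334] 0.04493855354609448 29.999930262565613 [ 16.82 -16.36   4.64]
```

move_arm(
  deltas=[0, 0, 0, 3.4, -3.2, 0, 0.5, 0, 0, 0, 6.8, -6.4, 0, 0.5, 0, 0, 0, 10.2, -9.5, 0, 0.5, 0, 0, 0, 13.7, -12.7, 0, 0.5, 0, 0, 0, 17.1, -15.9, 0, 0.5, 0, 0, 0, 17.1, -15.9, 2, 0.5, 0, 0, 0, 17.1, -15.9, 3, 0.5, 0, 0, 0, 17.1, -15.9, 3, 0.5],
)

```text
time: 17.95
tool_pos: [0.4705, 0.2968, 0.0672]
ee_rot: [-3.14, 0.006, 0.784]
wrist_force: [-0.5, -0.3, -0.3]
width: 0.0451
finger_force: 30.0
```

move_arm(
  deltas=[0, 0, 0, 0, 0, 0, 0.5, 0, 0, 0, 0, 0, 0, 0.5, 0, 0, 0, 0, 0, 0, 0.5],
)

```text
time: 18.25
tool_pos: [0.4731, 0.2976, 0.0711]
ee_rot: [3.141, -0.002, 0.783]
wrist_force: [-0.4, 0.1, -0.3]
width: 0.0448
finger_force: 30.0
```

```bash
python3 - <<'E'
from b import *
s=snap("wrist");save(s,"w8");o=robot.get_obs();print(o["tool_pos"],o["ee_rot"],o["width"],o["finger_force"],go([.4717,.2994,.03]))
cv2.imwrite("pics/w8c.png",cv2.resize(s["image"][120:380,140:420],(784,728))[:600,:,::-1])
E
```

```text
[0.473  0.2977 0.071 ] [ 3.141  -0.0016  0.7826] 0.04507722696287542 30.00000536441803 [ 0.02 -0.22  4.1 ]
```

View pics/w8c.png

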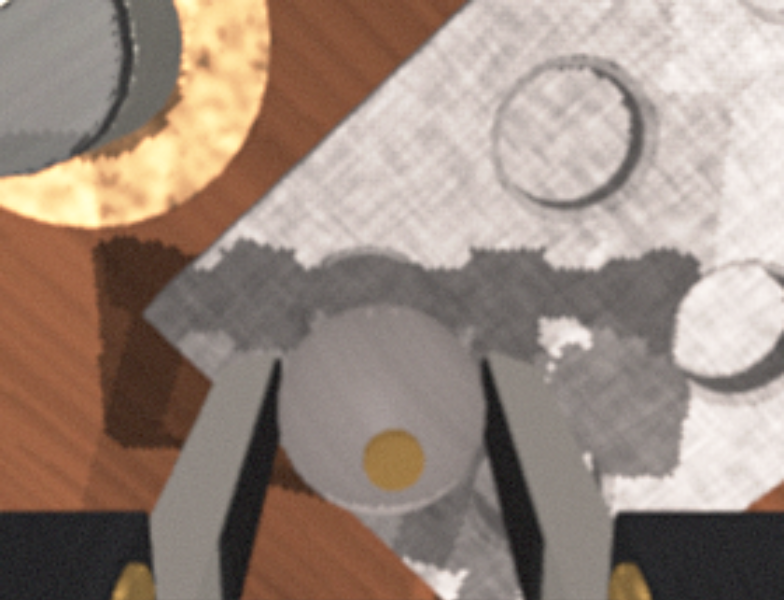

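The ball is held at the fingertips, centred near crop (382,410), with the dimple rim just showing behind it at crop (370,255).

```bash
python3 - <<'E'
from b import *
s=load("w8")
u,v=np.meshgrid(np.arange(244,310),np.arange(230,300));k=np.hypot(u-276.4,v-266.4)<30
P=atdepth(s,np.c_[u[k],v[k]]);P=P[P[:,2]>.055]
q=least_squares(lambda c:np.linalg.norm(P-c,axis=1)-.023,[.473,.2977,.08],loss="soft_l1",f_scale=.001);print(q.x,np.median(abs(q.fun)))
z=q.x[2];print(z,atz(s,[(276.4,266.4)],z))
E
```

```text
[0.4721 0.2959 0.0768] 0.0005266707375362143
0.07681683024749816 [[0.4723 0.2955 0.0768]]
```

move_arm(
  deltas=[0, 0, 0, 0.2, -0.3, 1, 0.5, 0, 0, 0, 0.2, -0.3, 2, 0.5, 0, 0, 0, 0.2, -0.3, 3, 0.5, 0, 0, 0, 0.2, -0.3, 3.6, 0.5, 0, 0, 0, 0.2, -0.3, 3.9, 0.5, 0, 0, 0, 0.2, -0.3, 4.0, 0.5, 0, 0, 0, 0.2, -0.3, 4.0, 0.5, 0, 0, 0, 0.2, -0.3, 4.0, 0.5],
)

```text
time: 19.1
tool_pos: [0.4716, 0.3014, 0.0301]
ee_rot: [3.141, 0.0, 0.784]
wrist_force: [-0.7, -1.1, -0.4]
width: 0.045
finger_force: 30.0
```

move_arm(
  deltas=[0, 0, 0, 0, 0, 0.1, 0.5, 0, 0, 0, 0, 0, 0.1, 0.5, 0, 0, 0, 0, 0, 0.1, -0.32, 0, 0, 0, 0, 0, 0.1, -0.32, 0, 0, 0, 0, 0, 0.1, -0.32, 0, 0, 0, 0, 0, 0.1, -0.32],
)

```text
time: 19.7
tool_pos: [0.4719, 0.3018, 0.029]
ee_rot: [3.141, -0.001, 0.784]
wrist_force: [-0.4, -0.7, -0.4]
width: 0.0619
finger_force: 0.0
```

move_arm(
  deltas=[0, 0, 0, 0, 0, -2, -0.32, 0, 0, 0, 0, 0, -5, -0.32, 0, 0, 0, 0, 0, -8, -0.32, 0, 0, 0, 0, 0, -8, -0.32, 0, 0, 0, 0, 0, -8, -0.32],
)

```text
time: 20.2
tool_pos: [0.4721, 0.3019, 0.1096]
ee_rot: [3.141, -0.002, 0.784]
wrist_force: [-0.3, -1.6, -0.4]
width: 0.0623
finger_force: 0.0
```

```bash
cat >> b.py <<'E'
def held(s):
    u,v=np.meshgrid(np.arange(244,310),np.arange(230,300));k=np.hypot(u-276.4,v-266.4)<30
    t=robot.get_obs()["tool_pos"];P=atdepth(s,np.c_[u[k],v[k]]);P=P[P[:,2]>t[2]-.016]
    q=least_squares(lambda c:np.linalg.norm(P-c,axis=1)-.023,t+[0,0,.006],loss="soft_l1",f_scale=.001);return q.x,np.median(abs(q.fun))
E
python3 - <<'E'
from b import *
s=snap("wrist");save(s,"w9");o=robot.get_obs();print(o["tool_pos"],o["ee_rot"],o["width"],go([.540,.069,.1]))
# ball seated: project search
Tc=np.linalg.inv(s["T"]);p=Tc@[.4717,.2994,.034,1];uv,_=cv2.projectPoints(np.array([[p[0],-p[1],-p[2]]]),np.zeros(3),np.zeros(3),s["K"],np.array(s["D"],float));uv=uv.ravel();print(uv)
print(ball(s,uv,12))
E
```

```text
[0.4713 0.3014 0.1081] [-3.1413  0.0009  0.7838] 0.06210304729476245 [-11.54  21.31   0.82]
[276.8706 225.6841]
(array([0.4695, 0.298 , 0.0353]), np.float64(0.02024661794175263))
```

move_arm(
  deltas=[0, 0, 0, -2.3, 4.2, 0, -0.32, 0, 0, 0, -4.6, 8.5, 0, -0.32, 0, 0, 0, -6.9, 12.8, 0, -0.32, 0, 0, 0, -9.2, 17, 0, -0.32, 0, 0, 0, -11.5, 21.3, 0, -0.32, 0, 0, 0, -11.5, 21.3, 0, -0.32, 0, 0, 0, -11.5, 21.3, 0, -0.32],
)

```text
time: 20.95
tool_pos: [0.5396, 0.0686, 0.1069]
ee_rot: [-3.139, 0.002, 0.781]
wrist_force: [-0.4, 0.3, -0.3]
width: 0.0619
finger_force: 0.0
```

```bash
python3 - <<'E'
from b import *
o=robot.get_obs();print(o["tool_pos"],o["width"],go([.540,.069,.0195]))
E
```

```text
[0.5396 0.0686 0.1069] 0.06187917491746374 [0.08 0.03 8.74]
```

move_arm(
  deltas=[0, 0, 0, 0, 0, 4, -0.32, 0, 0, 0, 0, 0, 7, -0.32, 0, 0, 0, 0, 0, 8.8, -0.32, 0, 0, 0, 0, 0, 8.8, -0.32, 0, 0, 0, 0, 0, 8.8, 0.5, 0, 0, 0, 0, 0, 8.8, 0.5, 0, 0, 0, 0, 0, 8.8, 0.5, 0, 0, 0, 0, 0, 8.8, 0.5],
)

```text
time: 21.75
tool_pos: [0.5416, 0.0699, 0.0225]
ee_rot: [3.14, -0.002, 0.784]
wrist_force: [-0.1, 1.0, 2.6]
width: 0.0449
finger_force: 30.0
```

move_arm(
  deltas=[0, 0, 0, 0, 0, -3, 0.5, 0, 0, 0, 0, 0, -8, 0.5, 0, 0, 0, 4, -4, -8, 0.5, 0, 0, 0, 8, -8, -8, 0.5, 0, 0, 0, 12, -12, -8, 0.5, 0, 0, 0, 15, -14.5, -8, 0.5, 0, 0, 0, 16.5, -15.6, -7, 0.5, 0, 0, 0, 16.5, -15.6, -5, 0.5],
)

```text
time: 22.55
tool_pos: [0.5487, 0.3013, 0.0733]
ee_rot: [3.14, -0.007, 0.788]
wrist_force: [0.1, -0.2, -0.0]
width: 0.0451
finger_force: 30.0
```

move_arm(
  deltas=[0, 0, 0, 0, 0, 0, 0.5, 0, 0, 0, 0, 0, 0, 0.5, 0, 0, 0, 0, 0, 0, 0.5],
)

```text
time: 22.85
tool_pos: [0.5481, 0.296, 0.0724]
ee_rot: [3.141, -0.002, 0.783]
wrist_force: [0.3, 0.5, 0.4]
width: 0.0444
finger_force: 30.0
```

```bash
cat > p.py <<'E'
from b import *
import sys
d=np.array(eval(sys.argv[1]));s=snap("wrist");o=robot.get_obs();t=o["tool_pos"];h,e=held(s)
print("tcp",t,"w",o["width"],"ball",h,e,"off",h-t); m=.5*(h[:2]+t[:2])
print("shift",go(np.r_[t[:2]+d-m,t[2]-(h[2]-.0355)]))
E
python3 p.py "[.5466,.2963]"
```

```text
tcp [0.5482 0.296  0.0726] w 0.044835460083967174 ball [0.5464 0.2939 0.0775] 0.0005176576003962305 off [-0.0018 -0.0021  0.005 ]
shift [ 0.03 -0.15  4.2 ]
```

move_arm(
  deltas=[0, 0, 0, 0.1, -0.1, 1.5, 0.5, 0, 0, 0, 0.1, -0.1, 3, 0.5, 0, 0, 0, 0.1, -0.1, 3.7, 0.5, 0, 0, 0, 0.1, -0.1, 4.0, 0.5, 0, 0, 0, 0.1, -0.1, 4.2, 0.5, 0, 0, 0, 0.1, -0.1, 4.25, 0.5, 0, 0, 0, 0.1, -0.1, 4.25, 0.5],
)

```text
time: 23.6
tool_pos: [0.5466, 0.2981, 0.0293]
ee_rot: [-3.141, 0.001, 0.784]
wrist_force: [-4.0, -0.6, 4.4]
width: 0.0449
finger_force: 30.0
```

move_arm(
  deltas=[0, 0, 0, 0, 0, -0.05, -0.32, 0, 0, 0, 0, 0, -0.05, -0.32, 0, 0, 0, 0, 0, -0.05, -0.32, 0, 0, 0, 0, 0, -0.05, -0.32, 0, 0, 0, 0, 0, -3, -0.32, 0, 0, 0, 0, 0, -7.5, -0.32, 0, 0, 0, 0, 0, -7.5, -0.32, 0, 0, 0, 0, 0, -7.5, -0.32],
)

```text
time: 24.4
tool_pos: [0.5484, 0.2983, 0.1053]
ee_rot: [3.14, -0.004, 0.784]
wrist_force: [0.3, -0.4, -0.3]
width: 0.062
finger_force: 0.0
```

```bash
cat > q.py <<'E'
from b import *
import sys
d=np.array(eval(sys.argv[1]));n=eval(sys.argv[2]);s=snap("wrist");o=robot.get_obs()
def proj(P):
    p=np.linalg.inv(s["T"])@[*P,1];return cv2.projectPoints(np.array([[p[0],-p[1],-p[2]]]),np.zeros(3),np.zeros(3),s["K"],np.array(s["D"],float))[0].ravel()
print("placed",ball(s,proj([*d,.034]),10)[0],"want",d,"tcp",o["tool_pos"],o["width"],"next",go(n))
E
python3 q.py "[.5466,.2963]" "[.6155,.069,.10]"
```

```text
placed [0.5417 0.2939 0.0371] want [0.5466 0.2963] tcp [0.5473 0.2978 0.1033] 0.061784328311012694 next [-11.32  21.02   0.33]
```

move_arm(
  deltas=[0, 0, 0, -2.3, 4.2, 0, -0.32, 0, 0, 0, -4.6, 8.5, 0, -0.32, 0, 0, 0, -6.9, 12.8, 0, -0.32, 0, 0, 0, -9.2, 17, 0, -0.32, 0, 0, 0, -11.3, 21.0, 0, -0.32, 0, 0, 0, -11.3, 21.0, 0, -0.32, 0, 0, 0, -11.3, 21.0, 0, -0.32],
)

```text
time: 25.15
tool_pos: [0.6145, 0.0684, 0.1011]
ee_rot: [-3.138, 0.003, 0.781]
wrist_force: [0.2, -0.4, -0.4]
width: 0.0622
finger_force: 0.0
```

```bash
python3 - <<'E'
from b import *
o=robot.get_obs();print(o["tool_pos"],o["width"],go([.6155,.069,.0195]))
E
```

```text
[0.6145 0.0684 0.1011] 0.06215802137489863 [0.14 0.05 8.16]
```

move_arm(
  deltas=[0, 0, 0, 0, 0, 4, -0.32, 0, 0, 0, 0, 0, 7, -0.32, 0, 0, 0, 0, 0, 8.3, -0.32, 0, 0, 0, 0, 0, 8.3, -0.32, 0, 0, 0, 0, 0, 8.3, 0.5, 0, 0, 0, 0, 0, 8.3, 0.5, 0, 0, 0, 0, 0, 8.3, 0.5, 0, 0, 0, 0, 0, 8.3, 0.5],
)

```text
time: 25.95
tool_pos: [0.617, 0.0697, 0.0227]
ee_rot: [3.139, -0.003, 0.784]
wrist_force: [0.4, 0.5, 3.1]
width: 0.0449
finger_force: 30.0
```

move_arm(
  deltas=[0, 0, 0, 0, 0, -3, 0.5, 0, 0, 0, 0, 0, -8, 0.5, 0, 0, 0, 4, -4, -8, 0.5, 0, 0, 0, 8, -8, -8, 0.5, 0, 0, 0, 12, -12, -8, 0.5, 0, 0, 0, 15, -14.5, -8, 0.5, 0, 0, 0, 16.1, -15.5, -7, 0.5, 0, 0, 0, 16.1, -15.5, -5, 0.5],
)

```text
time: 26.75
tool_pos: [0.621, 0.2977, 0.0728]
ee_rot: [3.14, -0.006, 0.789]
wrist_force: [0.1, 0.3, -0.3]
width: 0.0448
finger_force: 30.0
```

move_arm(
  deltas=[0, 0, 0, 0, 0, 0, 0.5, 0, 0, 0, 0, 0, 0, 0.5, 0, 0, 0, 0, 0, 0, 0.5, 0, 0, 0, 0, 0, 0, 0.5, 0, 0, 0, 0, 0, 0, 0.5],
)

```text
time: 27.25
tool_pos: [0.6208, 0.2924, 0.0718]
ee_rot: [3.141, -0.002, 0.783]
wrist_force: [0.8, 0.3, -0.3]
width: 0.0446
finger_force: 30.0
```

```bash
python3 p.py "[.620,.2925]"
```

```text
tcp [0.6207 0.2925 0.0715] w 0.04486712395206261 ball [0.6195 0.2904 0.0768] 0.0005184975868981027 off [-0.0012 -0.0021  0.0053]
shift [ 0.06 -0.08  4.13]
```

move_arm(
  deltas=[0, 0, 0, 0.05, -0.1, 1.5, 0.5, 0, 0, 0, 0.05, -0.1, 3, 0.5, 0, 0, 0, 0.05, -0.1, 3.6, 0.5, 0, 0, 0, 0.05, -0.1, 3.9, 0.5, 0, 0, 0, 0.05, -0.1, 4.1, 0.5, 0, 0, 0, 0.05, -0.1, 4.1, 0.5, 0, 0, 0, 0.05, -0.1, 4.1, 0.5],
)

```text
time: 28.0
tool_pos: [0.6203, 0.2944, 0.0302]
ee_rot: [3.141, -0.002, 0.784]
wrist_force: [1.4, 2.2, 2.2]
width: 0.0448
finger_force: 30.0
```

move_arm(
  deltas=[0, 0, 0, 0, 0, 0, -0.32, 0, 0, 0, 0, 0, 0, -0.32, 0, 0, 0, 0, 0, 0, -0.32, 0, 0, 0, 0, 0, 0, -0.32, 0, 0, 0, 0, 0, -3, -0.32, 0, 0, 0, 0, 0, -7.5, -0.32, 0, 0, 0, 0, 0, -7.5, -0.32, 0, 0, 0, 0, 0, -7.5, -0.32],
)

```text
time: 28.8
tool_pos: [0.6207, 0.2942, 0.1065]
ee_rot: [3.14, -0.003, 0.784]
wrist_force: [0.5, -0.6, 0.1]
width: 0.0618
finger_force: 0.0
```

```bash
python3 q.py "[.620,.2925]" "[.4665,-.0135,.10]"
```

```text
placed [0.6181 0.2885 0.0381] want [0.62   0.2925] tcp [0.6195 0.2938 0.1042] 0.06195793465968087 next [-32.53  10.96   0.43]
```

```bash
python3 - <<'E'
from b import *
s=snap("wrist");save(s,"w10")
cv2.imwrite("pics/w10b.png",cv2.resize(s["image"],(784,588),interpolation=2)[:,:,::-1])
E
```

```text
(no output)
```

View pics/w10b.png

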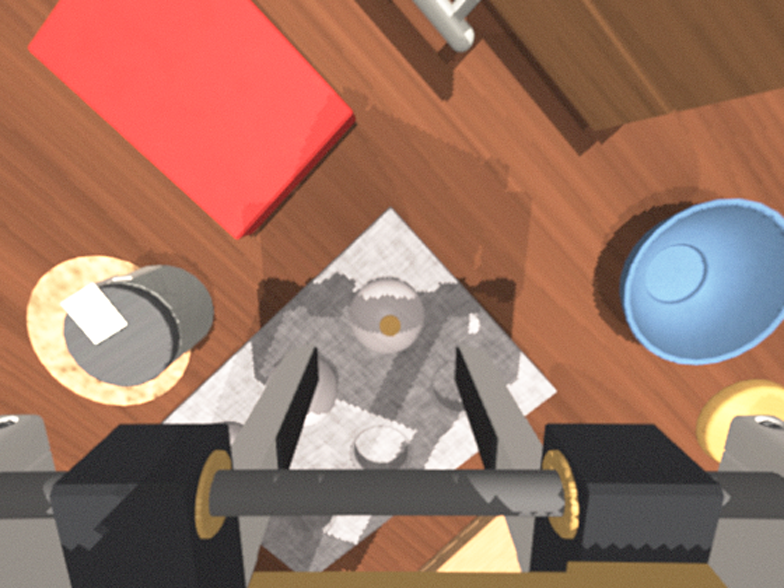

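The third ball sits at (386,316) in the far-right dimple, and the tin is still on the mat at (120,330).

move_arm(
  deltas=[0, 0, 0, -4.6, 1.6, 0, -0.32, 0, 0, 0, -9.2, 3.2, 0, -0.32, 0, 0, 0, -13.9, 4.8, 0, -0.32, 0, 0, 0, -18.5, 6.4, 0, -0.32, 0, 0, 0, -23.2, 8, 0, -0.32, 0, 0, 0, -28, 9.5, 0, -0.32, 0, 0, 0, -32.5, 11, 0, -0.32, 0, 0, 0, -32.5, 11, 0, -0.32],
)

```text
time: 29.7
tool_pos: [0.4637, -0.0173, 0.1023]
ee_rot: [-3.139, 0.005, 0.777]
wrist_force: [0.1, 0.1, -0.1]
width: 0.0618
finger_force: 0.0
```

move_arm(
  deltas=[0, 0, 0, 0, 0, 0, -0.32, 0, 0, 0, 0, 0, 0, -0.32, 0, 0, 0, 0, 0, 0, -0.32],
)

```text
time: 30.0
tool_pos: [0.4675, -0.0122, 0.1039]
ee_rot: [-3.141, 0.0, 0.786]
wrist_force: [-0.3, -0.4, -0.4]
width: 0.0621
finger_force: 0.0
```

```bash
python3 - <<'E'
from b import *
s=snap("wrist");o=robot.get_obs();print(o["tool_pos"],o["width"],go([.4665,-.0135,.0195]))
for P in([.4665,-.0135,.027],[.6205,.004,.027]):
    p=np.linalg.inv(s["T"])@[*P,1];uv=cv2.projectPoints(np.array([[p[0],-p[1],-p[2]]]),np.zeros(3),np.zeros(3),s["K"],np.array(s["D"],float))[0].ravel()
    print(uv);  print(ball(s,uv,10) if 10<uv[0]<545 and 10<uv[1]<405 else 0)
E
```

```text
[ 0.4675 -0.0122  0.104 ] 0.06188206311409414 [-0.17  0.03  8.45]
[275.6102 224.5719]
(array([ 0.4635, -0.0161,  0.0296]), np.float64(0.001111758015982042))
[402.1685  73.5658]
(array([0.6246, 0.003 , 0.0298]), np.float64(0.014217382243766997))
```

move_arm(
  deltas=[0, 0, 0, -0.15, 0, 4, -0.32, 0, 0, 0, -0.15, 0, 7, -0.32, 0, 0, 0, -0.15, 0, 8.4, -0.32, 0, 0, 0, -0.15, 0, 8.4, -0.32, 0, 0, 0, -0.15, 0, 8.4, 0.5, 0, 0, 0, -0.15, 0, 8.4, 0.5, 0, 0, 0, -0.15, 0, 8.4, 0.5, 0, 0, 0, -0.15, 0, 8.4, 0.5],
)

```text
time: 30.85
tool_pos: [0.4675, -0.0144, 0.0219]
ee_rot: [3.139, -0.002, 0.784]
wrist_force: [-0.7, 0.7, 2.6]
width: 0.0446
finger_force: 30.0
```

move_arm(
  deltas=[0, 0, 0, 0, 0, -3, 0.5, 0, 0, 0, 0, 0, -8, 0.5, 0, 0, 0, 3.5, -3.5, -8, 0.5, 0, 0, 0, 7, -7, -8, 0.5, 0, 0, 0, 10.5, -10.5, -8, 0.5, 0, 0, 0, 14, -14, -8, 0.5, 0, 0, 0, 16.9, -16.7, -7, 0.5, 0, 0, 0, 16.9, -16.7, -5, 0.5],
)

```text
time: 31.65
tool_pos: [0.4693, 0.2282, 0.0726]
ee_rot: [3.14, -0.007, 0.79]
wrist_force: [0.7, 0.0, -0.4]
width: 0.0447
finger_force: 30.0
```

move_arm(
  deltas=[0, 0, 0, 0, 0, 0, 0.5, 0, 0, 0, 0, 0, 0, 0.5, 0, 0, 0, 0, 0, 0, 0.5, 0, 0, 0, 0, 0, 0, 0.5, 0, 0, 0, 0, 0, 0, 0.5],
)

```text
time: 32.15
tool_pos: [0.4687, 0.2226, 0.0715]
ee_rot: [3.141, -0.002, 0.782]
wrist_force: [0.0, 0.1, -1.0]
width: 0.0448
finger_force: 30.0
```

```bash
python3 p.py "[.468,.2245]"
```

```text
tcp [0.4685 0.2227 0.0713] w 0.04477448757269698 ball [0.4683 0.2216 0.0772] 0.0004844565722088197 off [-0.0002 -0.0011  0.0059]
shift [ 0.13 -0.2   4.17]
```

move_arm(
  deltas=[0, 0, 0, 0.1, -0.2, 1.5, 0.5, 0, 0, 0, 0.1, -0.2, 3, 0.5, 0, 0, 0, 0.1, -0.2, 3.6, 0.5, 0, 0, 0, 0.1, -0.2, 3.9, 0.5, 0, 0, 0, 0.1, -0.2, 4.1, 0.5, 0, 0, 0, 0.1, -0.2, 4.1, 0.5, 0, 0, 0, 0.1, -0.2, 4.1, 0.5],
)

```text
time: 32.9
tool_pos: [0.4677, 0.2254, 0.0301]
ee_rot: [3.141, -0.001, 0.784]
wrist_force: [-0.1, -0.3, -0.5]
width: 0.0446
finger_force: 30.0
```

move_arm(
  deltas=[0, 0, 0, 0, 0, 0, -0.32, 0, 0, 0, 0, 0, 0, -0.32, 0, 0, 0, 0, 0, 0, -0.32, 0, 0, 0, 0, 0, 0, -0.32, 0, 0, 0, 0, 0, -3, -0.32, 0, 0, 0, 0, 0, -7.5, -0.32, 0, 0, 0, 0, 0, -7.5, -0.32, 0, 0, 0, 0, 0, -7.5, -0.32],
)

```text
time: 33.7
tool_pos: [0.4683, 0.2256, 0.1061]
ee_rot: [3.14, -0.003, 0.784]
wrist_force: [0.0, 0.5, -0.6]
width: 0.0623
finger_force: 0.0
```

```bash
python3 q.py "[.468,.2245]" "[.6205,.004,.10]"
```

```text
placed [0.4657 0.2225 0.0355] want [0.468  0.2245] tcp [0.4671 0.2252 0.1044] 0.06218947736324121 next [-4.76 26.49  0.44]
```

move_arm(
  deltas=[0, 0, 0, -0.8, 4.5, 0, -0.32, 0, 0, 0, -1.6, 9, 0, -0.32, 0, 0, 0, -2.4, 13.5, 0, -0.32, 0, 0, 0, -3.2, 18, 0, -0.32, 0, 0, 0, -4, 22.5, 0, -0.32, 0, 0, 0, -4.8, 26.5, 0, -0.32, 0, 0, 0, -4.8, 26.5, 0, -0.32, 0, 0, 0, -4.8, 26.5, 0, -0.32],
)

```text
time: 34.55
tool_pos: [0.6192, 0.0031, 0.1019]
ee_rot: [-3.138, 0.003, 0.782]
wrist_force: [-1.3, 0.5, -0.2]
width: 0.0617
finger_force: 0.0
```

```bash
python3 - <<'E'
from b import *
o=robot.get_obs();print(o["tool_pos"],o["width"],go([.6205,.004,.0195]))
E
```

```text
[0.6192 0.0031 0.1019] 0.06167229447349093 [0.17 0.06 8.24]
```

move_arm(
  deltas=[0, 0, 0, 0, 0, 4, -0.32, 0, 0, 0, 0, 0, 7, -0.32, 0, 0, 0, 0, 0, 8.4, -0.32, 0, 0, 0, 0, 0, 8.4, -0.32, 0, 0, 0, 0, 0, 8.4, 0.5, 0, 0, 0, 0, 0, 8.4, 0.5, 0, 0, 0, 0, 0, 8.4, 0.5, 0, 0, 0, 0, 0, 8.4, 0.5],
)

```text
time: 35.35
tool_pos: [0.6218, 0.0038, 0.0227]
ee_rot: [3.139, -0.003, 0.784]
wrist_force: [0.4, 0.1, 3.4]
width: 0.0445
finger_force: 30.0
```

move_arm(
  deltas=[0, 0, 0, 0, 0, -3, 0.5, 0, 0, 0, 0, 0, -8, 0.5, 0, 0, 0, 3.5, -3.5, -8, 0.5, 0, 0, 0, 7, -7, -8, 0.5, 0, 0, 0, 10.5, -10.5, -8, 0.5, 0, 0, 0, 13.5, -13.5, -8, 0.5, 0, 0, 0, 15, -15.4, -7, 0.5, 0, 0, 0, 15, -15.4, -5, 0.5],
)

```text
time: 36.15
tool_pos: [0.6188, 0.2231, 0.0729]
ee_rot: [3.14, -0.006, 0.789]
wrist_force: [-0.1, -0.3, -0.1]
width: 0.0445
finger_force: 30.0
```

move_arm(
  deltas=[0, 0, 0, 0, 0, 0, 0.5, 0, 0, 0, 0, 0, 0, 0.5, 0, 0, 0, 0, 0, 0, 0.5, 0, 0, 0, 0, 0, 0, 0.5, 0, 0, 0, 0, 0, 0, 0.5],
)

```text
time: 36.65
tool_pos: [0.6186, 0.2181, 0.0716]
ee_rot: [3.141, -0.002, 0.783]
wrist_force: [-0.4, 0.2, -0.5]
width: 0.0445
finger_force: 30.0
```

```bash
python3 p.py "[.618,.2185]"
```

```text
tcp [0.6184 0.2182 0.0714] w 0.04469057641123257 ball [0.6178 0.2168 0.0765] 0.0004884649152609825 off [-0.0006 -0.0014  0.0051]
shift [ 0.06 -0.08  4.1 ]
```

Lower and release, then back off to the overview pose.

move_arm(
  deltas=[0, 0, 0, 0.05, -0.1, 1.5, 0.5, 0, 0, 0, 0.05, -0.1, 3, 0.5, 0, 0, 0, 0.05, -0.1, 3.6, 0.5, 0, 0, 0, 0.05, -0.1, 3.9, 0.5, 0, 0, 0, 0.05, -0.1, 4.1, 0.5, 0, 0, 0, 0.05, -0.1, 4.1, 0.5, 0, 0, 0, 0.05, -0.1, 4.1, 0.5],
)

```text
time: 37.4
tool_pos: [0.6176, 0.2196, 0.0297]
ee_rot: [3.141, -0.0, 0.784]
wrist_force: [-0.2, 0.7, 0.5]
width: 0.0449
finger_force: 30.0
```

move_arm(
  deltas=[0, 0, 0, 0, 0, 0, -0.32, 0, 0, 0, 0, 0, 0, -0.32, 0, 0, 0, 0, 0, 0, -0.32, 0, 0, 0, 0, 0, 0, -0.32, 0, 0, 0, 0, 0, -4, -0.32, 0, 0, 0, 0, 0, -9, -0.32, 0, 0, 0, 0, 0, -14, -0.32, 0, 0, 0, 0, 0, -19, -0.32],
)

```text
time: 38.2
tool_pos: [0.6171, 0.2196, 0.2213]
ee_rot: [-3.142, 0.0, 0.784]
wrist_force: [1.0, -0.1, 0.2]
width: 0.0617
finger_force: 0.0
```

move_arm(
  deltas=[0, 0, -0.14, -4, 0, -4, -0.32, 0, 0, -0.28, -8, 0, -8, -0.32, 0, 0, -0.42, -12, 1, -8, -0.32, 0, 0, -0.56, -13.5, 2, -8, -0.32, 0, 0, -0.7, -13.5, 2, -8, -0.32, 0, 0, -0.787, -13.5, 2, -8, -0.32, 0, 0, -0.787, -13.5, 2, -8, -0.32, 0, 0, -0.787, -13.5, 2, -8, -0.32],
)

```text
time: 39.0
tool_pos: [0.536, 0.1103, 0.2995]
ee_rot: [3.142, 0.0, 1.569]
wrist_force: [0.1, 0.3, 0.5]
width: 0.0619
finger_force: 0.0
```

move_arm(
  deltas=[0, 0, 0, 0, 0, 0, -0.32, 0, 0, 0, 0, 0, 0, -0.32, 0, 0, 0, 0, 0, 0, -0.32, 0, 0, 0, 0, 0, 0, -0.32],
)

```text
time: 39.4
tool_pos: [0.536, 0.1103, 0.2994]
ee_rot: [-3.141, 0.0, 1.571]
wrist_force: [0.6, -0.1, 0.1]
width: 0.0619
finger_force: 0.0
```

```bash
python3 - <<'E'
from b import *
s=snap("wrist");save(s,"w11");o=robot.get_obs();print(o["tool_pos"],o["time"])
cv2.imwrite("pics/w11b.png",cv2.resize(s["image"],(784,588),interpolation=2)[:,:,::-1])
for P in([.4717,.2994],[.5466,.2963],[.6215,.2933],[.4686,.2245],[.6185,.2184]):
    p=np.linalg.inv(s["T"])@[*P,.034,1];uv=cv2.projectPoints(np.array([[p[0],-p[1],-p[2]]]),np.zeros(3),np.zeros(3),s["K"],np.array(s["D"],float))[0].ravel()
    print(uv,ball(s,uv,8))
sd=snap("side");sc=snap("scene");save(sd,"side9");save(sc,"scene9")
print(top(sd,180,260,290,380,.06))
E
```

```text
[0.5361 0.1103 0.2994] 39.45
[225.5027  38.1885] (array([0.4661, 0.3033, 0.0381]), np.float64(0.04408149736598645))
[283.6456  41.003 ] (array([0.5452, 0.3014, 0.0366]), np.float64(0.0012137696018993708))
[341.5644  43.4589] (array([0.6232, 0.2966, 0.0365]), np.float64(0.0012362103590006857))
[225.9241 100.5417] (array([0.4629, 0.223 , 0.0367]), np.float64(0.04300641435367774))
[335.8496 105.2897] (array([0.6216, 0.2186, 0.0363]), np.float64(0.030556335983412328))
(array([0.4933, 0.3578]), 76.18612670898438, np.int64(697))
```

View pics/w11b.png

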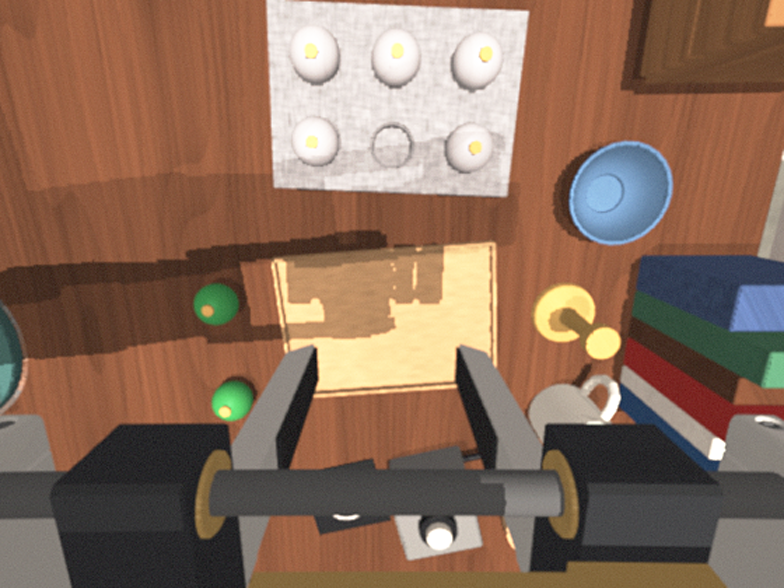

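View pics/side9.png

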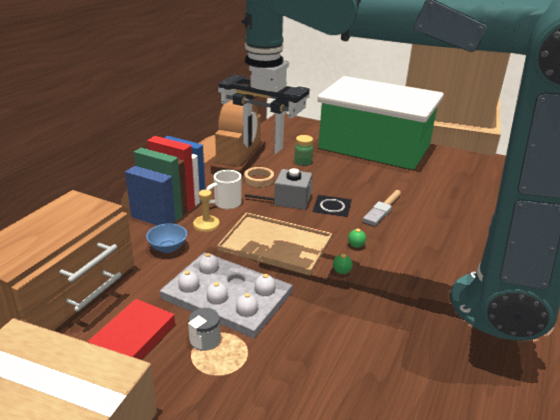

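All five balls sit in dimples and the carton is empty. The tin has been knocked to side (205,328), off the mat's centre at (219,353), so I'll put it back.

```bash
python3 - <<'E'
from b import *
sd,sc=load("side9"),load("scene9")
print(top(sd,185,225,308,336,.06),atz(sd,[(205,320)],.06),top(sc,310,360,130,180,.06))
o=robot.get_obs();print(o["tool_pos"],go([.49,.38,.2]))
E
```

```text
(array([0.5128, 0.3985]), 31.934253692626953, np.int64(583)) [[0.5061 0.4002 0.06  ]] (array([0.5097, 0.3521]), 76.49243927001953, np.int64(184))
[0.536  0.1103 0.2995] [26.97 -4.61  9.95]
```

move_arm(
  deltas=[0, 0, 0, 4.6, -0.4, 1, -0.7, 0, 0, 0, 9.2, -0.8, 3, -0.7, 0, 0, 0, 13.8, -1.2, 5, -0.7, 0, 0, 0, 18.4, -1.6, 7, -0.7, 0, 0, 0, 23, -2, 9, -0.7, 0, 0, 0, 27.4, -2.5, 10, -0.7, 0, 0, 0, 27.4, -2.5, 10, -0.7, 0, 0, 0, 27.4, -2.5, 10, -0.7],
)

```text
time: 40.35
tool_pos: [0.5105, 0.3848, 0.1986]
ee_rot: [-3.14, 0.002, 1.573]
wrist_force: [-0.2, -0.3, 0.3]
width: 0.08
finger_force: 0.0
```

move_arm(
  deltas=[0, 0, 0, 0, 0, 0, -0.7, 0, 0, 0, 0, 0, 0, -0.7, 0, 0, 0, 0, 0, 0, -0.7],
)

```text
time: 40.65
tool_pos: [0.5118, 0.383, 0.2007]
ee_rot: [3.14, -0.001, 1.569]
wrist_force: [0.1, 0.1, -0.5]
width: 0.08
finger_force: 0.0
```

```bash
python3 - <<'E'
from b import *
s=snap("wrist");save(s,"w12");o=robot.get_obs()
c,r,n=top(s,215,345,130,260,.06);print(c,r,n,o["tool_pos"],o["width"],go([*c,.0185]))
cv2.imwrite("pics/w12.png",s["image"][:,:,::-1])
im=s["image"].astype(int);u,v=np.meshgrid(np.arange(560),np.arange(300));m=(im[:300,:,0]>150)&(im[:300,:,1]<60)
P=atdepth(s,np.c_[u[m],v[m]]);P=P[abs(P[:,2]-.03)<.01];print("book",cv2.boxPoints(cv2.minAreaRect((P[:,:2]*1000).astype(np.float32))))
E
```

```text
[0.5117 0.3975] 31.164167404174805 2423 [0.5117 0.3832 0.2005] 0.07966737093145514 [ 1.42 -0.03 18.2 ]
book [[588.6738 391.6394]
 [590.259  391.6262]
 [591.3719 525.72  ]
 [589.7867 525.7332]]
```

View pics/w12.png

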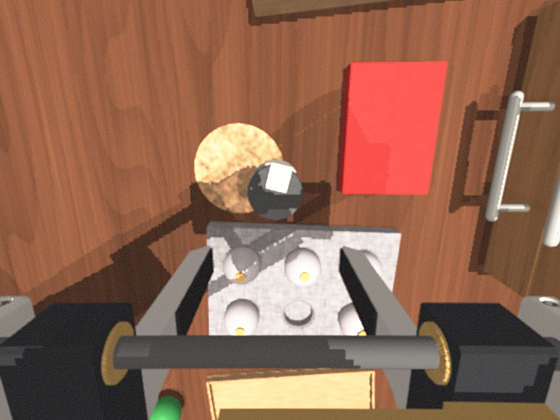

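The tin stands upright at (275,190), partly off the mat, which is centred at (238,168). Its lid measures (0.5117, 0.3975), and both the tray and the book are clear of the fingers.

move_arm(
  deltas=[0, 0, 0, 1.4, 0, 0, -0.7, 0, 0, 0, 1.4, 0, 5, -0.7, 0, 0, 0, 1.4, 0, 10, -0.7, 0, 0, 0, 1.4, 0, 14, -0.7, 0, 0, 0, 1.4, 0, 17, -0.7, 0, 0, 0, 1.4, 0, 18.2, -0.7, 0, 0, 0, 1.4, 0, 18.2, -0.7, 0, 0, 0, 1.4, 0, 18.2, -0.7],
)

```text
time: 41.5
tool_pos: [0.5122, 0.3992, 0.0194]
ee_rot: [3.139, -0.002, 1.571]
wrist_force: [0.6, 0.2, 0.1]
width: 0.0801
finger_force: 0.0
```

move_arm(
  deltas=[0, 0, 0, 0, 0, 0, 0.5, 0, 0, 0, 0, 0, 0, 0.5, 0, 0, 0, 0, 0, 0, 0.5, 0, 0, 0, 0, 0, 0, 0.5],
)

```text
time: 41.9
tool_pos: [0.5115, 0.3988, 0.0193]
ee_rot: [3.14, -0.002, 1.571]
wrist_force: [-1.4, 0.9, 4.9]
width: 0.0597
finger_force: 30.0
```

move_arm(
  deltas=[0, 0, 0, 0, 0, -1, 0.5, 0, 0, 0, 0, 0, -1.5, 0.5, 0, 0, 0, 0.8, -2.2, -1.5, 0.5, 0, 0, 0, 1.6, -4.4, -1.5, 0.5, 0, 0, 0, 1.6, -4.4, -1.5, 0.5, 0, 0, 0, 1.6, -4.4, -0.5, 0.5, 0, 0, 0, 1.6, -4.4, 0.05, 0.5, 0, 0, 0, 1.6, -4.4, 0.05, 0.5],
)

```text
time: 42.7
tool_pos: [0.4678, 0.4142, 0.0189]
ee_rot: [3.141, -0.001, 1.57]
wrist_force: [-4.3, -1.3, 7.8]
width: 0.0593
finger_force: 30.0
```

move_arm(
  deltas=[0, 0, 0, 0, 0, 0, -0.7, 0, 0, 0, 0, 0, 0, -0.7, 0, 0, 0, 0, 0, 0, -0.7, 0, 0, 0, 0, 0, 0, -0.7, 0, 0, 0, 0, 0, -4, -0.7, 0, 0, 0, 0, 0, -9, -0.7, 0, 0, 0, 0, 0, -14, -0.7, 0, 0, 0, 0, 0, -18, -0.7],
)

```text
time: 43.5
tool_pos: [0.4675, 0.4145, 0.2003]
ee_rot: [3.139, -0.002, 1.571]
wrist_force: [-0.0, 0.8, 0.9]
width: 0.0797
finger_force: 0.0
```

move_arm(
  deltas=[0, 0, 0, 0, 0, 0, -0.7, 0, 0, 0, 0, 0, 0, -0.7, 0, 0, 0, 0, 0, 0, -0.7, 0, 0, 0, 0, 0, 0, -0.7],
)

```text
time: 43.9
tool_pos: [0.4661, 0.4135, 0.194]
ee_rot: [-3.138, 0.003, 1.571]
wrist_force: [-0.4, 0.7, -0.1]
width: 0.0797
finger_force: 0.0
```

```bash
python3 - <<'E'
from b import *
s=snap("wrist");save(s,"w13");o=robot.get_obs();print(o["tool_pos"],o["width"])
print(top(s,215,345,130,260,.06))
for P in([.4717,.2994],[.5466,.2963],[.6215,.2933],[.4686,.2245],[.6185,.2184]):
    p=np.linalg.inv(s["T"])@[*P,.034,1];uv=cv2.projectPoints(np.array([[p[0],-p[1],-p[2]]]),np.zeros(3),np.zeros(3),s["K"],np.array(s["D"],float))[0].ravel();print(uv)
E
```

```text
[0.4662 0.4136 0.1942] 0.07998345559147084
(array([0.4683, 0.4129]), 31.3516845703125, np.int64(2439))
[280.4166 289.3435]
[340.7259 291.7837]
[401.1987 294.2794]
[277.8142 340.5753]
[392.5606 345.2786]
```

View pics/w13.png

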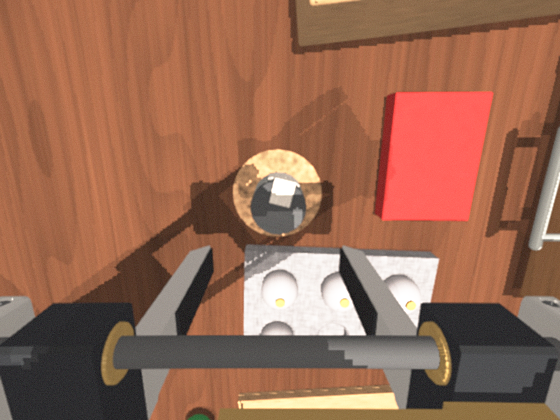

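The tin stands in the middle of the mat at (278,200), measured at (0.468, 0.413). The balls I can see are still in their dimples, so I'm handing the job in.

```bash
python3 -c "
from bench import robot
print(robot.close_job())"
```

```text
the job is handed in; nothing more can be done
None
```

I handed the job in: the tin was scanned with its label facing the window and now stands in the middle of the mat (I put it back after a knock), and all five baubles sit in tray dimples; no verdict was returned.

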